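Clear the sugar jar and stack the boxed orders under the warming lamp

ROBOT

A 6-joint arm with a two-finger parallel gripper is mounted at the origin on the work surface. World frame = base frame: x ahead of the robot, y to its left, z up, the work surface at z = 0. Lengths are in m, angles in rad, forces in N, time in s.
With the tool pointing down it reaches from about 0.25 to 0.85 m from the base axis. Payload 12.5 kg.
Tool frame: the origin (TCP) lies at the very end of the fingers, on their centre line; the grasp point (between the pads) lies 19 mm behind it; z points along the fingers, y is the direction in which the jaws open and shut (so a half turn about z gives the same grasp; the last joint's range is limited). The gripper opens to 93 mm and grips with 3 to 60 N. Pads are 15 mm wide; open, the fingers measure 128 mm over their backs; the gripper's body (75 mm by 188 mm) begins 65 mm behind the grasp point.
Start: joints at [-1.212, 0.351, 1.652, -0, 1.139, -0.085], TCP at [0.236, -0.497, 0.219] pointing down, gripper open.
Joint ranges: [-2.75, 2.75], [-0.79, 2.1], [0.01, 2.65], [-1.57, 4.71], [0.07, 3.14], [-2.87, 2.87]. Speed limits (rad/s): [2.22, 2.22, 2.79, 3.14, 3.14, 3.14].

INTERFACE

Orientations are given as a rotation vector (axis times angle).
In Python, from cell import env, camera, camera_info, order gives the robot as it stands.
- The arm moves only by the shell command python3 -m jog 'ROWS' [FORCE]. ROWS is JSON, one flat list of numbers, 7 for each row, row after row: the shift along the world's x, y, z in units of 30 mm (1.0 is 30 mm), then the turn, a rotation vector about the world's x, y, z in units of 6 degrees (1.0 is 6 degrees), then the opening, from 0 (shut) to 1 (fully open). In form: [tx, ty, tz, rx, ry, rz, hand, tx, ty, tz, rx, ry, rz, hand, ...]. A call has 1 to 20 rows; each row shifts and turns the pose as measured when the row begins; what a row does not reach is not made up. A row lasts 1/12 s, in which the tool goes at most 41.7 mm and 7.16 degrees, less where a joint would pass 70% of its speed; a pose out of reach is approached as far as the arm can. A call is refused whole if a number of a shift passes 1 or a number of a turn 1, either way. A call with a gripper value outside its range is refused whole. The fingers move at their own pace and stop on an object; FORCE is the grip in N (left out, the last holds). Time passes only in rows, so rows that do not move let the fingers close. It gives the time, the measured TCP pose, the force and the opening at its end, in the units of the state.
- env.observe(): the state, without advancing time (a new reading comes with each control period).
- camera(name): name is "scene" or "top" or "wrist"; returns (picture, depth): 480x640x3 uint8, red, green, blue; 480x640 float32, m along the optical axis (not along the pixel's ray), 0 where there is no reading.
- camera_info(name): a dict with "K" (3x3 intrinsics, pixels), "rvec" (rotation vector, rad) and "tvec" (3), from world to camera coordinates, as OpenCV has them. Camera axes: x right, y down, z forward; pixel columns grow to the right and rows downward; lengths in m; the calibration is good to about 2 mm. A picture is of the moment at which its call begins: read the wrist's pose just before it. camera_info takes no time and is no camera call; for the wrist camera it gives the pose at the moment of the call.
- order.close_job(): hands the job in, once; it reports no verdict.
The state is a dict: "time_s": time; "q": joint angles; "dq": joint speeds; "joint_torque": joint torques, N m; "eef_pos": TCP position; "tool_rot": TCP orientation; "contact_force": force on the tool from outside, world axes, zero at the start; "wrist_torque": the same for the moment, N m; "gripper_width": finger opening in m.
Only numpy, scipy, OpenCV 4.12 (cv2) and the standard library are available. Lean on these libraries where they do the work, as an engineer would, in place of code of your own. Each camera call takes 0.05 s, during which the arm holds its last target.

TASK

The boxed orders wait in one column on the wooden board under the warming lamp, but the pink sugar jar has been left standing on the first box: keeping it upright, put it back on its round cork mat, well inside the edge, and let go of it. Then stack the two other boxes squarely on the first, in either order, sides and ends flush, setting each thing down gently and leaving the first box where it stands. Reach in under the lamp without knocking it, and leave the plate, the napkin box and the syrup bottle alone.

Things in the scene. Friction and masses are not known exactly. Their poses are not given: they have to be found in the camera images.
- lamp: Fixed steel warming-lamp gantry: a level bar 940 mm long (y), 115 mm wide (x), 50 mm tall, underside 370 mm above the counter, over the board; 40 mm square posts at y = -490 and 490 mm, feet 240 by 60, 12 high. Origin on the counter under the bar's middle; x points away from the robot. A hand straight down on the column meets the bar: lean the tool back to the robot 30 to 45 degrees.
- lamp_edge (a point): Middle of the lower edge of the lamp bar on the robot's side, 370 mm above the counter; axes as the lamp's.
- board: Fixed dark wooden board under the lamp bar, 165 mm (x) by 110 mm (y), 12 mm thick; origin at the centre of its underside on the counter. The first box stands on it.
- first_box: Closed cardboard box, the bottom of the column, loose on the board under the lamp: 120 mm long (x), 62 wide (y), 45 high, about 0.25 kg, brown with a dark teal paper band across its middle and a round white seal on the lid. Origin at the centre of its underside, z up; its x is within 0.3 rad of world x, its centre 45 to 70 mm beyond the lamp bar's near edge.
- box_a: A loose closed box like the first (120 mm x, 62 mm y, 45 mm high, about 0.25 kg, weight evenly spread, rigid), standing flat on the open counter on the robot's side of the lamp; origin at the centre of its underside, its x within about 0.3 rad of world x.
- box_b: The other loose box, like box_a in all respects.
- jar: Sugar jar, pink glazed, round and closed, standing on the first box at the start: body 64 mm across with straight sides from 8 to 70 mm above its foot (foot 56 mm across), pale wooden lid 57 mm across from 80 to 96 mm, small knob to 103 mm. About 0.4 kg. Origin at the centre of its underside; z up.
- mat: Fixed round cork mat, 110 mm across and 6 mm thick, lying flat on the open counter on the robot's side of the lamp; origin at the centre of its underside. The jar's home.
- plate: Bystander: white plate 156 mm across with two croissants, 60 mm high overall; origin at the centre of its underside.
- napkins: Bystander: black napkin box, 120 mm (x) by 85 mm (y), 110 mm high with the paper; origin at the centre of its underside.
- syrup: Bystander: amber syrup bottle, 62 mm across, 190 mm high; origin at the centre of its underside.

How it is judged:
By the outcome, as a careful person would: the job done as asked, in the order asked, and still so for the second after the job is handed in, with the robot touching nothing.
It also fails if it takes over 72 s, if anything falls off the work surface, if the arm or the gripper's body presses on something with over 40 N, if the wrist force passes 120 N, or if a joint passes its speed limit or range.

## Working session

There is one attempt and no reset: what is moved stays moved. The work goes in short steps, Python scripts to look and compute and a shell command to move; the robot and the scene stay as the last step left them, time stands still between calls to the robot, and variables do not carry over. Pictures are saved under pics/ and viewed, and the job is handed in when it is done.

```bash
ls; mkdir -p pics; python3 - <<'E'
from cell import env,camera,camera_info,order
import cv2,numpy as np
print(env.observe())
for n in ["scene","top","wrist"]:
    i=camera_info(n);print(n,i)
    p,d=camera(n);cv2.imwrite(f"pics/{n}0.png",p[:,:,::-1]);np.savez(f"pics/{n}0.npz",p=p,d=d,K=i["K"],r=i["rvec"],t=i["tvec"])
E
```

```text
pics
{'time_s': 0.0, 'q': array([-1.21158198e+00,  3.51215121e-01,  1.65239562e+00,  4.76554740e-07,
        1.13906807e+00, -8.46284567e-02]), 'dq': array([ 1.10842349e-03, -1.20622986e-05, -3.75073957e-04, -6.75737113e-04,
       -8.22526941e-04,  3.76781186e-04]), 'joint_torque': array([ 4.54964684e-04, -4.97329938e+01, -2.85252911e+01,  6.99555804e-02,
        2.57851789e-02, -1.08305267e-04]), 'eef_pos': array([ 0.23607281, -0.49640303,  0.2181238 ]), 'tool_rot': array([-3.06349976e+00, -6.91240947e-01,  2.32751948e-04]), 'contact_force': array([ 0.72545597,  0.54395764, -0.23799536]), 'wrist_torque': array([-0.00709116, -0.0119584 , -0.02168468]), 'gripper_width': 0.09310553382436774}
scene {'K': array([[446.0274121 ,   0.        , 317.20845593],
       [  0.        , 446.0274121 , 240.36431815],
       [  0.        ,   0.        ,   1.        ]]), 'rvec': array([ 1.43323728,  1.97947721, -0.96302202]), 'tvec': array([ 0.13521149, -0.16947448,  1.75153203])}
top {'K': array([[528.62106838,   0.        , 308.9674285 ],
       [  0.        , 528.62106838, 246.78363152],
       [  0.        ,   0.        ,   1.        ]]), 'rvec': array([ 2.20902826, -2.18839336,  0.09954339]), 'tvec': array([0.04307584, 0.59782772, 1.51439417])}
wrist {'K': array([[425.78126285,   0.        , 316.05454868],
       [  0.        , 425.78126285, 236.5109952 ],
       [  0.        ,   0.        ,   1.        ]]), 'rvec': array([-2.47834169,  1.56699864,  0.19070261]), 'tvec': array([-0.54972808, -0.0265846 ,  0.38907596])}
```

View pics/scene0.png

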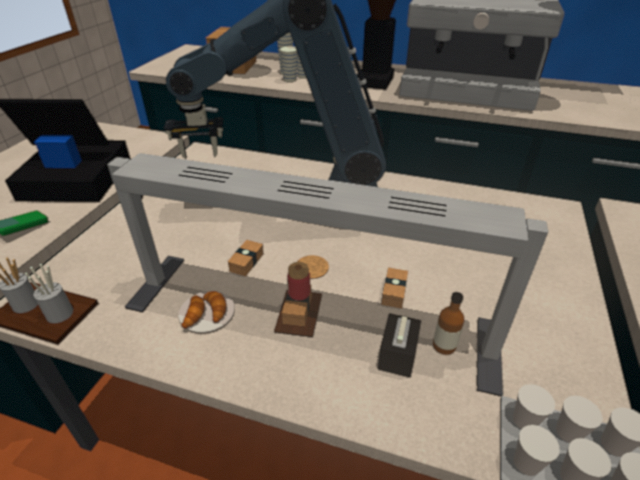

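View pics/top0.png

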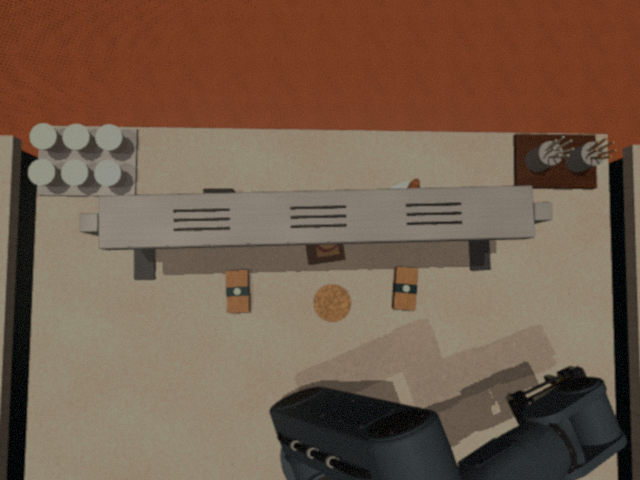

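View pics/wrist0.png

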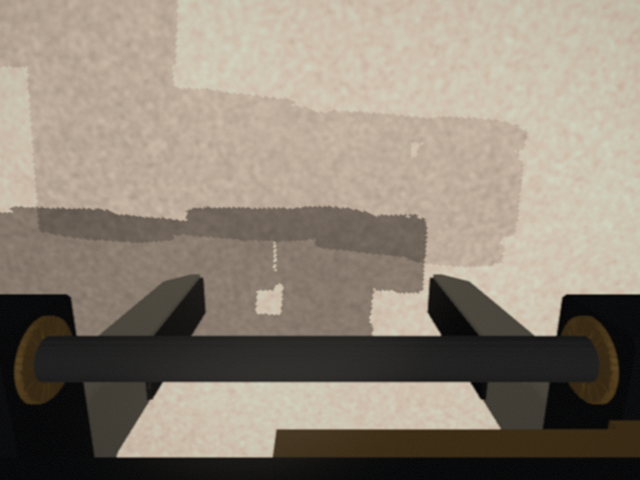

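The scene camera shows the jar at (299,283) on the first box (295,313), the mat at (313,266), and the loose boxes at (246,257) and (395,287). In the top view the boxes are at (405,288) and (237,291), and the mat at (332,302).

```bash
cat > h.py <<'E'
import numpy as np,cv2
from scipy.spatial.transform import Rotation as R
def load(n):
    z=np.load(f"pics/{n}.npz");return z['p'],z['d'],z['K'],z['r'],z['t']
def snap(n,name):
    from cell import camera,camera_info
    i=camera_info(n);p,d=camera(n)
    cv2.imwrite(f"pics/{name}.png",p[:,:,::-1]);np.savez(f"pics/{name}.npz",p=p,d=d,K=i["K"],r=i["rvec"],t=i["tvec"])
    return p,d,i["K"],i["rvec"],i["tvec"]
def cloud(f):
    p,d,K,r,t=f;v,u=np.mgrid[0:480,0:640]
    c=np.stack([(u-K[0,2])/K[0,0]*d,(v-K[1,2])/K[1,1]*d,d],-1)
    return (c-t)@R.from_rotvec(r).as_matrix()   # R^T(c-t)
def ray(f,uv,z):
    p,d,K,r,t=f;M=R.from_rotvec(r).as_matrix();uv=np.atleast_2d(uv).astype(float)
    c=np.stack([(uv[:,0]-K[0,2])/K[0,0],(uv[:,1]-K[1,2])/K[1,1],np.ones(len(uv))],-1)@M
    o=-t@M; s=(z-o[2])/c[:,2]; return o+s[:,None]*c
def proj(f,P):
    p,d,K,r,t=f;return cv2.projectPoints(np.atleast_2d(P).astype(float),r,t,K,None)[0][:,0]
def crop(f,name,x0,y0,x1,y1,s):
    cv2.imwrite(f"pics/{name}.png",cv2.resize(f[0][y0:y1,x0:x1,::-1],None,fx=s,fy=s,interpolation=cv2.INTER_CUBIC))
E
python3 - <<'E'
from h import *
t=load("top0");s=load("scene0")
crop(t,"tc",210,230,430,330,3.6);crop(s,"sc",220,220,420,350,4)
for n,f,boxes in (("top",t,{"A":(388,255,425,315),"B":(220,258,255,318),"mat":(305,280,358,325)}),("scene",s,{"A":(222,235,270,280),"B":(375,262,415,310),"mat":(300,250,335,282)})):
    C=cloud(f)
    hsv=cv2.cvtColor(f[0],cv2.COLOR_RGB2HSV)
    for k,(a,b,c,d) in boxes.items():
        m=np.zeros((480,640),bool);m[b:d,a:c]=1
        Z=C[...,2]
        if k!="mat":
            mm=m&(Z>0.035)&(Z<0.055)
            P=C[mm];r=cv2.minAreaRect((P[:,:2]*1000).astype(np.float32))
            print(n,k,mm.sum(),P.mean(0),np.median(P[:,2]),r)
        else:
            mm=m&(hsv[...,1]>90)&(hsv[...,0]<25)
            v,u=np.nonzero(mm);G=ray(f,np.c_[u,v],0.006)
            print(n,k,mm.sum(),G.mean(0),np.ptp(G,axis=0),cv2.minEnclosingCircle((G[:,:2]*1000).astype(np.float32)))
    print(n,"counter z",np.median(C[320:330,250:300,2]))
E
```

```text
top A 933 [ 0.48101338 -0.22550984  0.04518314] 0.04527953197067546 ((481.10015869140625, -226.75958251953125), (64.86973571777344, 120.04610443115234), 86.11162567138672)
top B 939 [0.4687731  0.25357196 0.04482503] 0.04472085730071305 ((469.17193603515625, 253.93556213378906), (119.81561279296875, 62.905738830566406), 3.8030879497528076)
top mat 1120 [ 0.43643829 -0.01917071  0.006     ] [1.07293664e-01 1.07826592e-01 4.44089210e-16] ((436.77032470703125, -19.296737670898438), 55.10469436645508)
top counter z -0.00011556916178542473
scene A 522 [ 0.4861169  -0.22274951  0.0422587 ] 0.0425313315072781 ((481.3698425292969, -224.02639770507812), (64.4720687866211, 124.95040130615234), 85.11196899414062)
scene B 633 [0.47467286 0.25569379 0.04269892] 0.04283145940594545 ((468.9165344238281, 255.33811950683594), (130.10409545898438, 62.29914093017578), 3.148959159851074)
scene mat 611 [ 0.44532934 -0.01206507  0.006     ] [1.30678038e-01 1.01245123e-01 2.22044605e-16] ((451.6018981933594, -19.71548843383789), 65.70999908447266)
scene counter z 0.001568616946222825
```

View pics/tc.png

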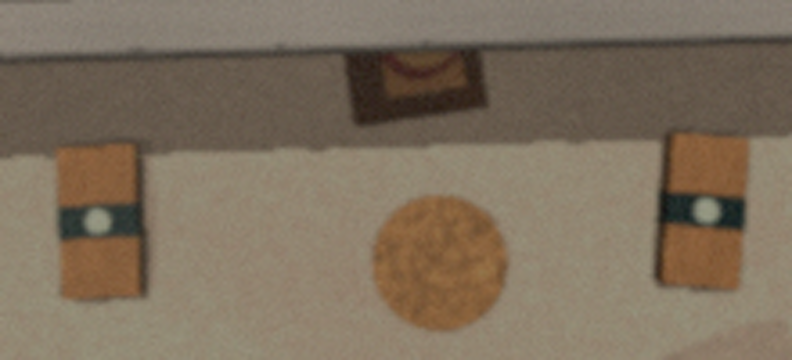

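View pics/sc.png

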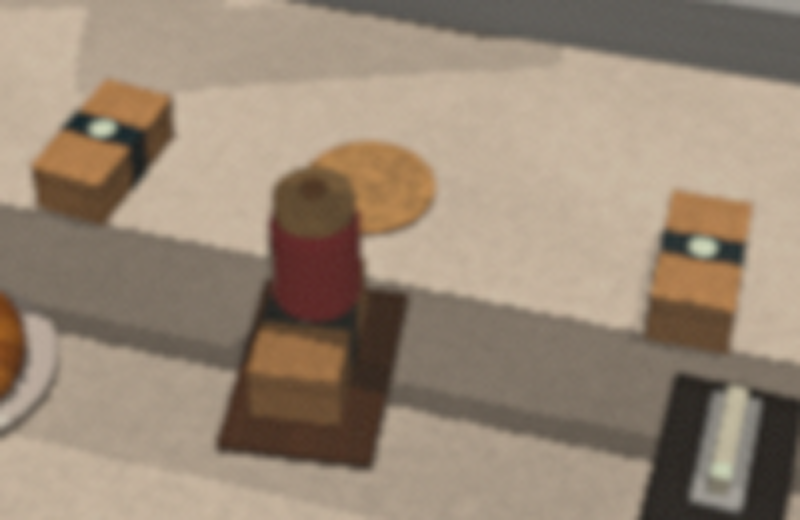

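```bash
python3 - <<'E'
from h import *
t=load("top0");s=load("scene0")
for n,f,b in (("scene",s,(270,255,325,335)),("top",t,(300,240,350,268))):
    C=cloud(f);hsv=cv2.cvtColor(f[0],cv2.COLOR_RGB2HSV)
    m=np.zeros((480,640),bool);m[b[1]:b[3],b[0]:b[2]]=1
    for k,lo,hi in (("top face",.05,.062),("lid",.145,.158),("board",.008,.016),("all",.06,.17)):
        mm=m&(C[...,2]>lo)&(C[...,2]<hi)
        if mm.sum()>5:
            P=C[mm];print(n,k,mm.sum(),P.mean(0).round(4),P.min(0).round(4),P.max(0).round(4),cv2.minAreaRect((P[:,:2]*1000).astype(np.float32)))
    red=m&((hsv[...,0]>165)|(hsv[...,0]<5))&(hsv[...,1]>110)
    v,u=np.nonzero(red)
    if len(u): print(n,"red px",u.min(),u.max(),v.min(),v.max(),C[red].mean(0).round(4))
C=cloud(t)
# lamp bar near edge from top view: z 0.42 plane
Z=C[...,2];mm=(Z>0.40)&(Z<0.44);mm[260:]=0
P=C[mm];print("bar top",P.mean(0),P.min(0),P.max(0),cv2.minAreaRect((P[:,:2]*1000).astype(np.float32)))
C=cloud(s);mm=(C[...,2]>0.41)&(C[...,2]<0.43)
mm[:150]=0;mm[250:]=0
P=C[mm];print("bar top s",P.mean(0),cv2.minAreaRect((P[:,:2]*1000).astype(np.float32)))
# bystanders
for k,(a,b,c,d) in {"plate":(178,290,236,332),"napk":(378,312,424,375),"syrup":(432,290,468,356)}.items():
    P=C[b:d,a:c].reshape(-1,3);P=P[P[:,2]>.02];P=P[P[:,2]<.25];print(k,P.mean(0),P.min(0),P.max(0))
crop(s,"sc2",265,250,330,340,6)
E
```

```text
scene top face 400 [0.6621 0.013  0.055 ] [ 0.5704 -0.0247  0.05  ] [0.6971 0.0473 0.062 ] ((634.1212768554688, 7.711223602294922), (120.35589599609375, 63.10150909423828), 8.396803855895996)
scene lid 248 [0.617  0.0082 0.1507] [ 0.582  -0.0212  0.1452] [0.6438 0.0357 0.1578] ((614.376220703125, 6.631114959716797), (59.94634246826172, 54.11153030395508), 18.105300903320312)
scene board 678 [0.6593 0.0275 0.0105] [ 0.3963 -0.0633  0.008 ] [0.7276 0.0773 0.0158] ((557.3147583007812, 1.3872451782226562), (328.6438293457031, 109.14424133300781), 8.667375564575195)
scene all 796 [0.6291 0.0126 0.12  ] [ 0.582  -0.025   0.0609] [0.6772 0.039  0.1602] ((627.376220703125, 9.267379760742188), (89.10799407958984, 63.963233947753906), 10.984752655029297)
scene red px 288 309 276 300 [0.6415 0.0166 0.1039]
top top face 118 [ 0.5818 -0.0026  0.0569] [ 0.5689 -0.0331  0.0503] [0.6037 0.0296 0.0619] ((585.8760375976562, -1.7486534118652344), (26.67909812927246, 62.06254196166992), 8.684599876403809)
top lid 59 [0.592  0.0041 0.1526] [ 0.5854 -0.0173  0.1472] [0.5966 0.0252 0.1578] ((590.955078125,
[... 505 characters left out ...]
p [0.63580655 0.04560501 0.42005348] [ 0.56250993 -0.46962887  0.40000344] [0.71105996 0.54990113 0.42879746] ((637.2117919921875, 40.118621826171875), (116.04761505126953, 1019.7487182617188), 2.1020667552948)
bar top s [0.64364276 0.09486883 0.41755299] ((637.6444091796875, 42.311309814453125), (119.75066375732422, 1017.6061401367188), 2.2477259635925293)
plate [ 0.7368479  -0.22503287  0.04434351] [ 0.67037819 -0.29589627  0.02003891] [ 0.80286453 -0.17158186  0.06035103]
napk [0.71788165 0.30714959 0.07881175] [0.63383832 0.26347638 0.02006652] [0.75907111 0.3497565  0.11239703]
syrup [0.64392664 0.41635181 0.10430104] [0.61147176 0.38648285 0.02033683] [0.66088077 0.44874339 0.1941568 ]
```

View pics/sc2.png

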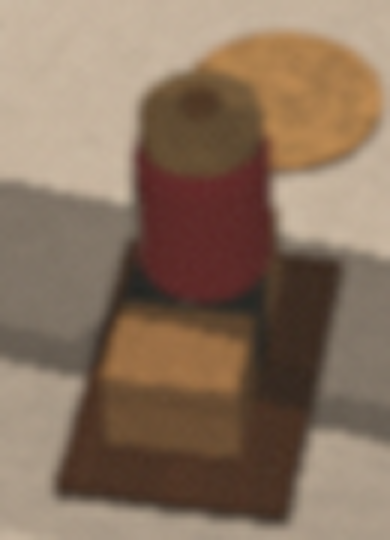

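```bash
cat > go.py <<'E'
import sys
from h import *
from cell import env,camera_info
# go.py gx gy gz yaw_deg tilt_deg : target grasp point
a=[float(v) for v in sys.argv[1:]]
o=env.observe();Rn=R.from_rotvec(o['tool_rot']);d=Rn.apply([0,0,1])
g=o['eef_pos']-.019*d
B=R.from_matrix(np.diag([1.,-1,-1]))
M=Rn*B.inv()
e=M.as_euler('ZYX',degrees=True)
print("t",round(o['time_s'],2),"grasp",g.round(4),"yaw,tilt,roll",e.round(2),"w",round(o['gripper_width'],4),"F",o['contact_force'].round(1),"q",o['q'].round(2))
if a:
    T=R.from_euler('ZYX',[a[3],-a[4],0],degrees=True)*B
    dt=T.apply([0,0,1]);tt=np.array(a[:3])+.019*dt
    s=(tt-o['eef_pos'])/.03; r=np.degrees((T*Rn.inv()).as_rotvec())/6
    print("total shift u",s.round(2),"turn u",r.round(2),"rows>=",round(max(abs(s).max(),abs(r).max(),np.linalg.norm(s)/1.3,np.linalg.norm(r)/1.15),1))
E
python3 - <<'E'
from h import *
from cell import env,camera_info
o=env.observe();i=camera_info("wrist");M=R.from_rotvec(i["rvec"]).as_matrix();c=-M.T@i["tvec"]
print("cam in tool",R.from_rotvec(o['tool_rot']).inv().apply(c-o['eef_pos']), "cam axis tool",R.from_rotvec(o['tool_rot']).inv().apply(M[2]))
E
python3 go.py .518 .007 .23 0 40
```

```text
cam in tool [ 0.06663956  0.0001902  -0.16559837] cam axis tool [-2.38852499e-01  1.33371871e-04  9.71055851e-01]
t 0.15 grasp [ 0.2361 -0.4965  0.2372] yaw,tilt,roll [ 2.543e+01 -1.000e-02  5.000e-02] w 0.093 F [-0.6  0.8  0.5] q [-1.21  0.35  1.65  0.    1.14 -0.08]
total shift u [ 9.8  16.78 -0.09] turn u [ 1.47 -6.56 -4.07] rows>= 16.8
```

```bash
python3 -m jog '[0.3,0.7,0.1,0,0,1,1, 0.3,0.7,0.1,0,0,1,1, 0.3,0.7,0.1,0,0,1,1, 0.3,0.7,0.1,0,0,1,1, 0.3,0.7,0.1,0,0,1,1, 0.3,0.7,0.1,0,0,1,1, 0.3,0.7,0.1,0,0,1,1, 0.3,0.7,0.1,0,0,1,1, 0.3,0.7,0.1,0,0,1,1, 0.3,0.7,0.1,0,0,1,1, 0.3,0.7,0,0,0,1,1, 0.3,0.7,0,0,0,1,1, 0.3,0.7,0,0,0,1,1, 0.3,0.7,0,0,0,1,1, 0.3,0.7,0,0,0,1,1, 0.3,0.7,0,0,0,1,1, 0.3,0.7,0,0,0,1,1, 0.3,0.7,0,0,0,1,1, 0.3,0.7,0,0,0,1,1, 0.3,0.7,0,0,0,1,1]'; python3 go.py .518 .007 .23 180 -40
```

```text
time_s: 1.82
eef_pos: [0.4181, -0.0571, 0.2465]
tool_rot: [-0.791, -3.037, 0.007]
contact_force: [0.4, -0.2, 0.3]
gripper_width: 0.0926
t 1.82 grasp [ 0.4182 -0.057   0.2655] yaw,tilt,roll [ 1.5082e+02 -1.0000e-01  2.8000e-01] w 0.0926 F [ 0.4 -0.2  0.3] q [-0.24  0.08  1.92 -0.    1.14 -1.3 ]
total shift u [ 3.74  2.14 -1.04] turn u [-1.66 -6.55  4.68] rows>= 7.1
```

```bash
python3 -m jog '[0.4,0.24,-0.11,-0.18,-0.72,0.52,1, 0.4,0.24,-0.11,-0.18,-0.72,0.52,1, 0.4,0.24,-0.11,-0.18,-0.72,0.52,1, 0.4,0.24,-0.11,-0.18,-0.72,0.52,1, 0.4,0.24,-0.11,-0.18,-0.72,0.52,1, 0.4,0.24,-0.11,-0.18,-0.72,0.52,1, 0.4,0.24,-0.11,-0.18,-0.72,0.52,1, 0.4,0.24,-0.11,-0.18,-0.72,0.52,1, 0.4,0.24,-0.11,-0.18,-0.72,0.52,1, 0,0,0,0,0,0,1]'; python3 go.py .518 .007 .23 180 -40
python3 - <<'E'
from h import *
snap("wrist","w1")
E
```

```text
time_s: 2.65
eef_pos: [0.5254, 0.0137, 0.2176]
tool_rot: [-0.017, 2.457, 0.004]
contact_force: [-0.1, 0.4, 1.0]
gripper_width: 0.093
t 2.65 grasp [0.5133 0.0135 0.2323] yaw,tilt,roll [-1.7919e+02  3.9240e+01  8.0000e-02] w 0.093 F [-0.1  0.4  1. ] q [-0.1   0.08  2.19  0.35  0.21 -2.01]
total shift u [ 0.16 -0.22 -0.07] turn u [ 0.01 -0.13 -0.13] rows>= 0.2
```

View pics/w1.png

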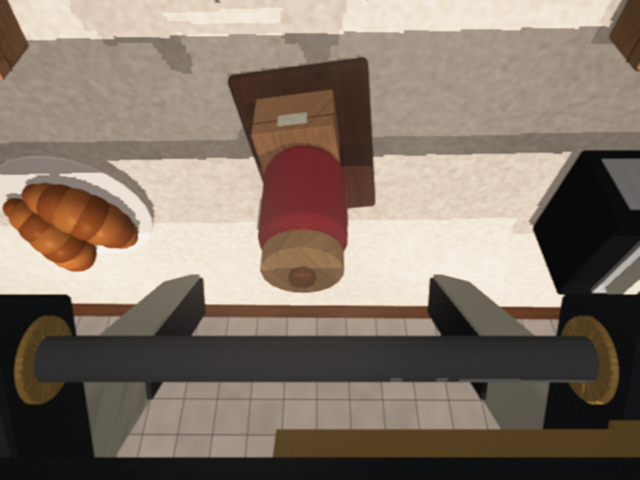

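The wrist view shows the jar upright at about (303,215), centred a little left, with the lamp out of frame. Joint 5 is near its lower limit, so I'll test whether a smaller tilt reaches the mat before gripping.

```bash
python3 go.py .437 -.019 .10 180 -30; python3 -m jog '[-0.4,-0.2,-0.6,0,0.33,0,1, -0.4,-0.2,-0.6,0,0.33,0,1, -0.4,-0.2,-0.6,0,0.33,0,1, -0.4,-0.2,-0.6,0,0.33,0,1, -0.4,-0.2,-0.6,0,0.33,0,1, -0.4,-0.2,-0.6,0,0,0,1, 0,0,0,0,0,0,1]'; python3 go.py .437 -.019 .06 180 -30
```

```text
t 2.7 grasp [0.5132 0.0132 0.2326] yaw,tilt,roll [-1.7944e+02  3.9130e+01 -3.0000e-02] w 0.093 F [-0.3  0.   0.5] q [-0.1   0.08  2.19  0.35  0.21 -1.99]
total shift u [-2.62 -1.08 -4.48] turn u [-0.01  1.52 -0.1 ] rows>= 4.5
time_s: 3.28
eef_pos: [0.4558, -0.0213, 0.1159]
tool_rot: [0.001, 2.642, 0.017]
contact_force: [-0.1, 0.2, -0.6]
gripper_width: 0.0933
t 3.28 grasp [ 0.4467 -0.0215  0.1326] yaw,tilt,roll [179.73  28.62  -0.81] w 0.0933 F [-0.1  0.2 -0.6] q [-0.22  0.2   2.31  0.68  0.19 -2.43]
total shift u [-0.31  0.08 -2.41] turn u [-0.12 -0.23 -0.02] rows>= 2.4
```

```bash
cat > kin.py <<'E'
from h import *
from scipy.optimize import least_squares
D=[([-1.21158198e+00,3.51215121e-01,1.65239562e+00,0,1.13906807e+00,-8.46284567e-02],[0.23607281,-0.49640303,0.2181238],[-3.06349976e+00,-6.91240947e-01,2.3e-4]),
([-0.24,0.08,1.92,0,1.14,-1.3],[0.4181,-0.0571,0.2465],[-0.791,-3.037,0.007]),
([-0.1,0.08,2.19,0.35,0.21,-2.01],[0.5254,0.0137,0.2176],[-0.017,2.457,0.004]),
([-0.22,0.2,2.31,0.68,0.19,-2.43],[0.4558,-0.0213,0.1159],[0.001,2.642,0.017])]
Y=lambda a:R.from_euler('y',a);Z=lambda a:R.from_euler('z',a)
def fk(q,p):
    a,h,L1,b,L2,Lt,e1,e2=p
    R1=Z(q[0]);R2=R1*Y(q[1]);R3=R2*Y(q[2]);R4=R3*Z(s4*q[3]);R5=R4*Y(q[4]);R6=R5*Z(s6*q[5]+c6)
    x=R1.apply([a,e1,h])+R2.apply([0,0,L1])+R3.apply([b,0,L2])+R4.apply([0,e2,0])+R5.apply([0,0,Lt])
    return x,R6
best=None
for s4 in(1,-1):
  for s6 in (1,-1):
    for c6 in np.array([0,.5,1,1.5])*np.pi:
        er=sum((fk(q,[0]*8)[1]*R.from_rotvec(r).inv()).magnitude()**2 for q,x,r in D)
        if best is None or er<best[0]: best=(er,s4,s6,c6)
er,s4,s6,c6=best
pr=np.array([0,.25,.5,0,.5,.3,.04,0]);
P=least_squares(lambda p:np.r_[np.concatenate([(fk(q,p)[0]-x) for q,x,r in D])/.003,(p-pr)/.3],pr).x
def ik(x,Rt,q0):
    lo=np.array([-2.75,-.79,.01,-1.57,.07,-2.87]);hi=np.array([2.75,2.1,2.65,4.71,3.14,2.87])
    def f(q):
        y,S=fk(q,P);return np.r_[(y-x)*5,(S*Rt.inv()).as_rotvec()]
    s=least_squares(f,np.clip(q0,lo+.01,hi-.01),bounds=(lo,hi));return s.x,np.abs(s.fun).max()
def tgt(g,yaw,tilt):
    T=R.from_euler('ZYX',[yaw,-tilt,0],degrees=True)*R.from_matrix(np.diag([1.,-1,-1]));return np.array(g)+.019*T.apply([0,0,1]),T
if __name__=="__main__":
    print(best,P.round(3))
    for q,x,r in D: print((fk(q,P)[0]-x).round(4))
    for nm,g,w in (("jar",(.615,.007,.107),0),("jarup",(.60,.007,.137),0),("mat",(.437,-.019,.056),0),("A",(.465,-.224,.028),-4),("B",(.455,.253,.028),3.8),("L2",(.615,.005,.087),8.4),("L3",(.615,.005,.132),8.4),("L3up",(.615,.005,.16),8.4)):
      for th in (35,40,45):
        out=[]
        for fl in (0,180):
            bq=None
            for q4 in (-1,0.3,1.5,3):
              for q6 in (-1.5,0,1.5):
                for q5 in (.2,.8):
                    q,e=ik(*tgt(g,w+fl,th if fl==0 else -th),[np.arctan2(g[1],g[0]),.3,2.2,q4,q5,q6])
                    if e<5e-3 and not any(np.abs(q-o).max()<.05 for f,o in out): out.append((fl,q))
        print(nm,th,[(f,q.round(2).tolist()) for f,q in out])
E
python3 kin.py
```

```text
(0.00017936655182740823, 1, 1, np.float64(1.5707963267948966)) [-0.004  0.271  0.491  0.049  0.444  0.285  0.043  0.003]
[-0.001  -0.0003 -0.0005]
[0.0002 0.0015 0.0009]
[ 0.0003 -0.0005 -0.0008]
[-0.0001 -0.      0.0004]
jar 35 [(0, [-0.08, 0.49, 2.0, 0.77, 0.07, 0.73]), (180, [-0.08, 0.49, 2.0, 0.77, 0.07, -2.41])]
jar 40 [(0, [-0.08, 0.5, 2.04, 2.67, 0.11, -1.16]), (180, [-0.08, 0.5, 2.04, 2.67, 0.11, 1.98])]
jar 45 [(0, [-0.08, 0.51, 2.09, 2.91, 0.25, -1.4]), (180, [-0.08, 0.51, 2.09, 2.91, 0.25, 1.74])]
jarup 35 [(0, [-0.09, 0.41, 2.02, 0.45, 0.11, 1.05]), (180, [-0.09, 0.41, 2.02, 0.45, 0.11, -2.09])]
jarup 40 [(0, [-0.08, 0.41, 2.07, 2.26, 0.07, -0.75]), (180, [-0.08, 0.41, 2.07, 2.26, 0.07, 2.39])]
jarup 45 [(0, [-0.08, 0.43, 2.12, 2.84, 0.19, -1.33]), (180, [-0.08, 0.43, 2.12, 2.84, 0.19, 1.81])]
mat 35 [(0, [-0.21, 0.45, 2.42, 2.79, 0.35, -1.41]), (180, [-0.21, 0.45, 2.42, 2.79, 0.35, 1.73])]
mat 40 [(0, [-0.22, 0.49, 2.46, 2.85, 0.51, -1.49]), (180, [-0.22, 0.49, 2.46, 2.85, 0.51, 1.66])]
mat 45 [(0, [-0.24, 0.55, 2.5, 2.88, 0.69, -1.54]), (180, [-0.24, 0.55, 2.5, 2.88, 0.
[... 666 characters left out ...]
 0.22, -0.82]), (180, [-0.14, 0.54, 2.04, 2.16, 0.22, 2.32])]
L2 45 [(0, [-0.15, 0.56, 2.08, 2.47, 0.33, -1.14]), (180, [-0.15, 0.56, 2.08, 2.47, 0.33, 2.0])]
L3 35 [(0, [-0.13, 0.44, 1.98, 0.92, 0.2, 0.43]), (180, [-0.13, 0.44, 1.98, 0.92, 0.2, -2.71])]
L3 40 [(0, [-0.14, 0.45, 2.03, 1.66, 0.18, -0.32]), (180, [-0.14, 0.45, 2.03, 1.66, 0.18, 2.83])]
L3 45 [(0, [-0.15, 0.46, 2.08, 2.22, 0.26, -0.87]), (180, [-0.15, 0.46, 2.08, 2.22, 0.26, 2.27])]
L3up 35 [(0, [-0.13, 0.39, 1.97, 0.71, 0.25, 0.65]), (180, [-0.13, 0.39, 1.97, 0.71, 0.25, -2.49])]
L3up 40 [(0, [-0.14, 0.39, 2.02, 1.3, 0.19, 0.05])]
L3up 45 [(0, [-0.15, 0.4, 2.07, 1.98, 0.23, -0.63]), (180, [-0.15, 0.4, 2.07, 1.98, 0.23, 2.52])]
```

```bash
python3 -m jog '[0,-0.2,0.1,0.54,0,-1,1, 0,-0.2,0.1,0.54,0,-1,1, 0,-0.2,0.1,0.54,0,-1,1, 0,-0.2,0.1,0.54,0,-1,1, 0,-0.2,0.1,0.54,0,-1,1, 0,-0.2,0.1,0.54,0,-1,1, 0,-0.2,0.1,0.54,0,-1,1, 0,-0.2,0.1,0.54,0,-1,1, 0,-0.2,0.1,0.54,0,-1,1, 0,-0.2,0.1,0.54,0,-1,1, 0,-0.2,0.1,0.54,0,-1,1, 0,-0.2,0.1,0.54,0,-1,1, 0,-0.2,0.1,0.54,0,-1,1, 0,-0.2,0.1,0.54,0,-1,1, 0,-0.2,0.1,0.54,0,-1,1, 0,-0.2,0.1,0.54,0,-1,1, 0,-0.2,0.1,0.54,0,-1,1, 0,-0.2,0.1,0.54,0,-1,1, 0,-0.2,0.1,0.54,0,-1,1, 0,-0.2,0.1,0.54,0,-1,1]'; python3 go.py .42 -.15 .13 0 45
```

```text
time_s: 4.95
eef_pos: [0.458, -0.1559, 0.1971]
tool_rot: [2.765, 0.91, 0.652]
contact_force: [0.6, -0.2, 0.9]
gripper_width: 0.0933
t 4.95 grasp [ 0.4494 -0.1556  0.214 ] yaw,tilt,roll [ 39.62 -20.75 -17.35] w 0.0933 F [ 0.6 -0.2  0.9] q [-0.56  0.08  2.14  0.45  0.55  0.04]
total shift u [-0.82  0.2  -2.68] turn u [ 3.7  -2.97 -4.89] rows>= 5.9
```

```bash
python3 -m jog '[-0.1,0,-0.33,0.46,-0.37,-0.61,1, -0.1,0,-0.33,0.46,-0.37,-0.61,1, -0.1,0,-0.33,0.46,-0.37,-0.61,1, -0.1,0,-0.33,0.46,-0.37,-0.61,1, -0.1,0,-0.33,0.46,-0.37,-0.61,1, -0.1,0,-0.33,0.46,-0.37,-0.61,1, -0.1,0,-0.33,0.46,-0.37,-0.61,1, -0.1,0,-0.33,0.46,-0.37,-0.61,1,0,0,0,0,0,0,1]'; python3 go.py .42 -.15 .13 0 45
```

```text
time_s: 5.7
eef_pos: [0.4388, -0.1586, 0.1304]
tool_rot: [-2.894, 0.038, -1.181]
contact_force: [-0.6, -0.4, -0.1]
gripper_width: 0.0933
t 5.7 grasp [ 0.4255 -0.1587  0.144 ] yaw,tilt,roll [ -2.29 -44.37   1.91] w 0.0933 F [-0.6 -0.4 -0.1] q [-0.74  0.24  2.4   1.79  0.51 -0.8 ]
total shift u [-0.18  0.29 -0.46] turn u [-0.23 -0.1   0.16] rows>= 0.5
```

```bash
python3 -m jog '[0,0.2,0.1,0.8,0,-0.8,1, 0,0.2,0.1,0.8,0,-0.8,1, 0,0.2,0.1,0.8,0,-0.8,1, 0,0.2,0.1,0.8,0,-0.8,1, 0,0.2,0.1,0.8,0,-0.8,1, 0,0.2,0.1,0.8,0,-0.8,1, 0.1,0.25,0.1,0.8,0,-0.8,1, 0.1,0.25,0.1,0.8,0,-0.8,1, 0.1,0.25,0.1,0.8,0,-0.8,1, 0.1,0.25,0.1,0.8,0,-0.8,1, 0.1,0.25,0.1,0.8,0,-0.8,1, 0.1,0.25,0.1,0.8,0,-0.8,1, 0.1,0.25,0.1,0.8,0,-0.8,1, 0.1,0.25,0.1,0.8,0,-0.8,1, 0.1,0.25,0.1,0.8,0,-0.8,1, 0.1,0.25,0.1,0.8,0,-0.8,1, 0.1,0.25,0.1,0.8,0,-0.8,1, 0.1,0.25,0,0.8,0,-0.8,1, 0.1,0.25,0,0.8,0,-0.8,1, 0.1,0.25,0,0.8,0,-0.8,1]'; python3 go.py .523 .007 .199 180 -45
```

```text
time_s: 7.37
eef_pos: [0.5029, 0.0025, 0.2169]
tool_rot: [-0.782, 2.158, -0.339]
contact_force: [0.3, -0.5, 0.2]
gripper_width: 0.0931
t 7.37 grasp [0.4884 0.0022 0.2292] yaw,tilt,roll [-127.75   36.73   36.34] w 0.0931 F [ 0.3 -0.5  0.2] q [-0.17  0.04  2.35  2.23  0.19  1.68]
total shift u [ 1.12  0.15 -1.05] turn u [ 4.71  0.83 -4.56] rows>= 5.7
```

```bash
python3 -m jog '[0.15,0,-0.15,0.68,0.12,-0.66,1, 0.15,0,-0.15,0.68,0.12,-0.66,1, 0.15,0,-0.15,0.68,0.12,-0.66,1, 0.15,0,-0.15,0.68,0.12,-0.66,1, 0.15,0,-0.15,0.68,0.12,-0.66,1, 0.15,0,-0.15,0.68,0.12,-0.66,1, 0.15,0,-0.15,0.68,0.12,-0.66,1,0,0,0,0,0,0,1]'; python3 go.py .523 .007 .199 180 -45
python3 - <<'E'
from h import *
f=snap("wrist","w2")
C=cloud(f);hsv=cv2.cvtColor(f[0],cv2.COLOR_RGB2HSV)
red=((hsv[...,0]>165)|(hsv[...,0]<4))&(hsv[...,1]>120)&(f[0][...,0]>60)
n,l,s,c=cv2.connectedComponentsWithStats(red.astype(np.uint8));k=1+np.argmax(s[1:,4]);m=l==k
P=C[m];P=P[P[:,2]>.06];print("red",s[k],P.mean(0),P.min(0),P.max(0))
# cylinder fit r=.032
from scipy.optimize import least_squares
Q=P[(P[:,2]>.075)&(P[:,2]<.12)]
r=least_squares(lambda p:np.hypot(Q[:,0]-p[0],Q[:,1]-p[1])-.032,[.61,.007],loss='soft_l1',f_scale=.002);print("jar axis",r.x,np.sqrt(np.mean(r.fun**2)))
E
```

```text
time_s: 8.03
eef_pos: [0.55, 0.0128, 0.2067]
tool_rot: [0.028, 2.317, 0.025]
contact_force: [-0.4, 0.2, -0.0]
gripper_width: 0.0927
t 8.03 grasp [0.5361 0.0126 0.2196] yaw,tilt,roll [177.64  47.2   -2.27] w 0.0927 F [-0.4  0.2 -0. ] q [-0.11  0.15  2.24  2.19  0.11  2.48]
total shift u [-0.45 -0.19 -0.7 ] turn u [-0.25  0.37  0.12] rows>= 0.7
red [ 253  100   98  120 9146] [0.58537996 0.00614091 0.10456394] [ 0.38395835 -0.02512057  0.0600094 ] [0.60992089 0.03629852 0.27058225]
jar axis [0.61244499 0.00547189] 0.0004492337351365836
```

View pics/w2.png

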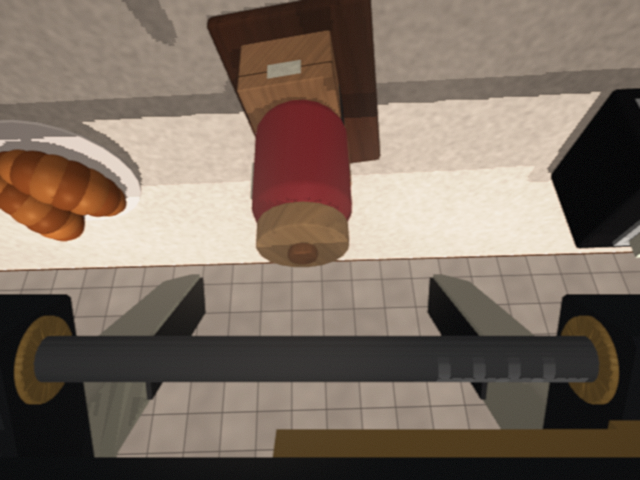

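The wrist view shows the jar at (302,185) between the open fingers; the cylinder fit gives its axis at (0.612, 0.0055), which agrees with the scene view to 2 mm.

```bash
python3 -m jog '[-0.25,-0.12,-0.35,-0.13,0.19,0.06,1,-0.25,-0.12,-0.35,-0.13,0.19,0.06,1,0,0,0,0,0,0,1]'; python3 go.py .613 .0055 .107 180 -45
```

```text
time_s: 8.33
eef_pos: [0.5367, 0.007, 0.1906]
tool_rot: [-0.03, 2.347, -0.008]
contact_force: [-0.4, 0.2, -0.1]
gripper_width: 0.0931
t 8.33 grasp [0.5232 0.0069 0.2039] yaw,tilt,roll [-178.02   45.49    1.22] w 0.0931 F [-0.4  0.2 -0.1] q [-0.12  0.16  2.26  2.21  0.11  2.39]
total shift u [ 2.99 -0.05 -3.23] turn u [ 0.14  0.08 -0.19] rows>= 3.4
```

```bash
python3 -m jog '[0.5,-0.01,-0.54,0.03,0.02,-0.03,1,0.5,-0.01,-0.54,0.03,0.02,-0.03,1,0.5,-0.01,-0.54,0.02,0.02,-0.03,1,0.5,0,-0.54,0.02,0,-0.03,1,0,0,0,0,0,0,1]'; python3 go.py .613 .0055 .107 180 -45
```

```text
time_s: 8.75
eef_pos: [0.5999, 0.0082, 0.1364]
tool_rot: [-0.034, 2.335, -0.005]
contact_force: [-0.9, 1.1, -0.5]
gripper_width: 0.0932
t 8.75 grasp [0.5862 0.0081 0.1496] yaw,tilt,roll [-177.86   46.22    1.14] w 0.0932 F [-0.9  1.1 -0.5] q [-0.1   0.38  2.16  2.75  0.21  1.86]
total shift u [ 0.88 -0.09 -1.43] turn u [ 0.13  0.21 -0.22] rows>= 1.4
```

```bash
python3 -m jog '[0.3,-0.03,-0.48,0.05,0.08,-0.1,1,0.3,-0.03,-0.48,0.05,0.07,-0.1,1,0.3,-0.03,-0.48,0.03,0.06,-0.05,1,0,0,0,0,0,0,1]'; python3 go.py .613 .0055 .107 180 -45
python3 - <<'E'
from h import *
f=snap("wrist","w3");f=snap("scene","s3");crop(f,"s3c",180,140,420,320,3.3)
E
```

```text
time_s: 9.08
eef_pos: [0.6299, 0.0076, 0.0981]
tool_rot: [-0.009, 2.348, 0.001]
contact_force: [-0.1, -0.3, 0.0]
gripper_width: 0.093
t 9.08 grasp [0.6163 0.0075 0.1114] yaw,tilt,roll [-179.47   45.48    0.18] w 0.093 F [-0.1 -0.3  0. ] q [-0.09  0.5   2.09  2.85  0.25  1.78]
total shift u [-0.11 -0.07 -0.15] turn u [ 0.02  0.08 -0.07] rows>= 0.2
```

View pics/w3.png

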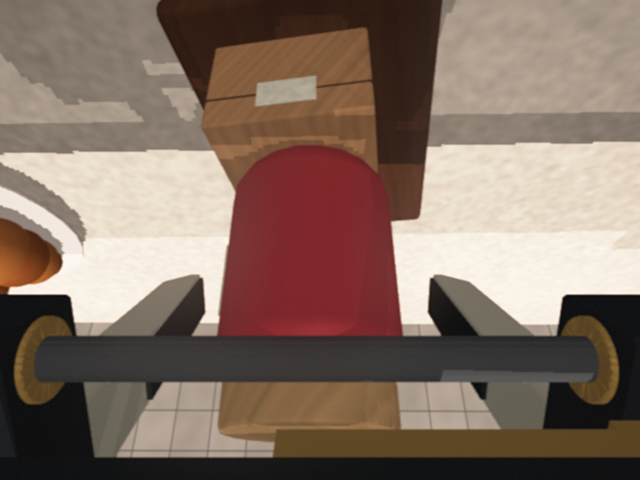

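View pics/s3c.png

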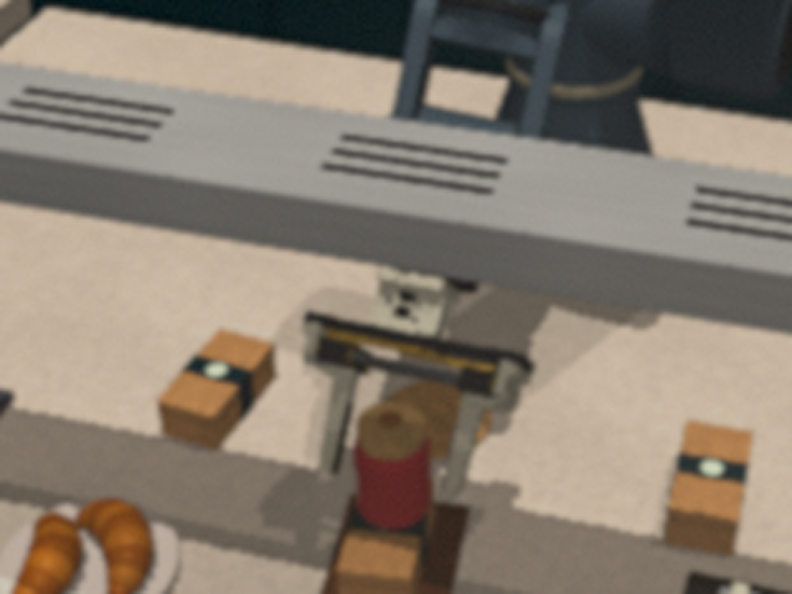

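The jar sits between the fingers, about 2 mm off centre. I'll trim that and close on it.

```bash
python3 -m jog '[-0.08,-0.07,-0.14,0.02,0.08,-0.07,1,0,0,0,0,0,0,0.75,0,0,0,0,0,0,0.7,0,0,0,0,0,0,0.6,0,0,0,0,0,0,0.5,0,0,0,0,0,0,0.5,0,0,0,0,0,0,0.5]' 30; python3 go.py .613 .0055 .107 180 -45
```

```text
time_s: 9.77
eef_pos: [0.6256, 0.0057, 0.1005]
tool_rot: [-0.003, 2.35, -0.001]
contact_force: [0.7, -0.9, -2.3]
gripper_width: 0.0633
t 9.77 grasp [0.6121 0.0057 0.1139] yaw,tilt,roll [-1.7983e+02  4.5350e+01  1.0000e-01] w 0.0633 F [ 0.7 -0.9 -2.3] q [-0.1   0.49  2.1   2.85  0.24  1.78]
total shift u [ 0.03 -0.01 -0.23] turn u [ 0.01  0.06 -0.02] rows>= 0.2
```

```bash
python3 -m jog '[0,0,0.2,0,0,0,0.5,0,0,0.4,0,0.01,0,0.5,0,0,0.5,0,0.01,0,0.5,-0.3,0,0.3,0,0.01,0,0.5,-0.5,-0.05,0,0,0.01,0,0.5,-0.5,-0.07,0,0,0,0,0.5,-0.5,-0.08,0,0,0,0,0.5,-0.5,-0.1,0,0,0,0,0.5,-0.5,-0.1,0,0,0,0,0.5,-0.5,-0.1,-0.1,0,0,0,0.5,-0.5,-0.1,-0.1,0,0,0,0.5,-0.5,-0.1,-0.2,0,0,0,0.5,-0.5,-0.1,-0.2,0,0,0,0.5,-0.5,-0.1,-0.3,0,0,0,0.5,0,0,0,0,0,0,0.5]'; python3 go.py .437 -.019 .070 180 -45.3
python3 - <<'E'
from h import *
f=snap("scene","s4");crop(f,"s4c",180,140,420,320,3.3)
E
```

```text
time_s: 11.02
eef_pos: [0.4524, -0.0217, 0.1138]
tool_rot: [-0.004, 2.374, -0.005]
contact_force: [-1.8, -0.4, -4.7]
gripper_width: 0.0635
t 11.02 grasp [ 0.4392 -0.0217  0.1275] yaw,tilt,roll [-179.67   44.01    0.39] w 0.0635 F [-1.8 -0.4 -4.7] q [-0.26  0.25  2.48  2.65  0.38  1.84]
total shift u [-0.06  0.09 -1.91] turn u [ 0.05 -0.22 -0.01] rows>= 1.9
```

View pics/s4c.png

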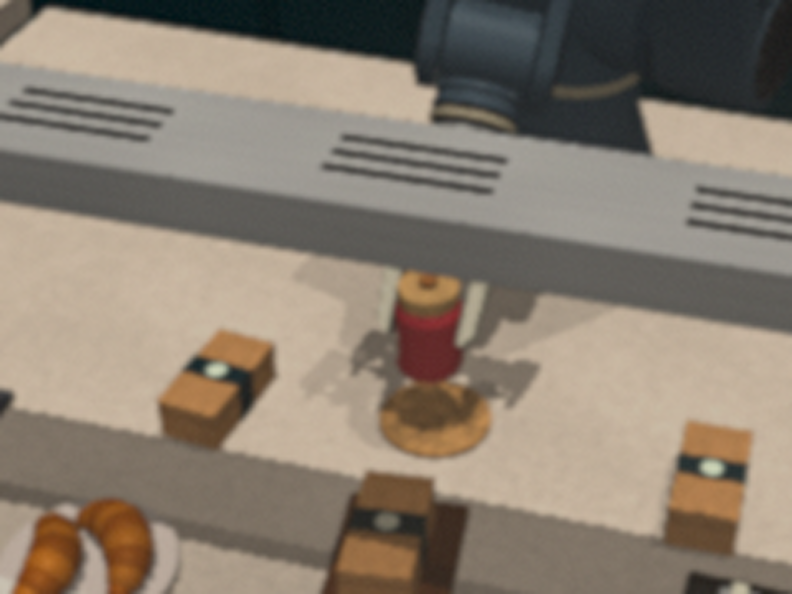

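The jar is held upright over the mat. I'll descend, slowing near contact.

```bash
python3 -m jog '[-0.02,0.02,-0.4,0,-0.06,0,0.5,-0.02,0.02,-0.4,0,-0.06,0,0.5,0,0.02,-0.4,0,-0.06,0,0.5,0,0.02,-0.3,0,-0.06,0,0.5,0,0,-0.2,0,0,0,0.5,0,0,0,0,0,0,0.5]'; python3 go.py .437 -.019 .0635 180 -45.3
python3 - <<'E'
from h import *
f=snap("scene","s5");crop(f,"s5c",250,210,370,300,6.5)
E
```

```text
time_s: 11.57
eef_pos: [0.4604, -0.0197, 0.0658]
tool_rot: [-0.005, 2.337, -0.006]
contact_force: [-0.5, 0.2, -4.2]
gripper_width: 0.0636
t 11.57 grasp [ 0.4467 -0.0197  0.0789] yaw,tilt,roll [-179.54   46.11    0.51] w 0.0636 F [-0.5  0.2 -4.2] q [-0.25  0.46  2.5   2.84  0.62  1.64]
total shift u [-0.33  0.02 -0.52] turn u [ 0.06  0.14 -0.02] rows>= 0.5
```

View pics/s5c.png

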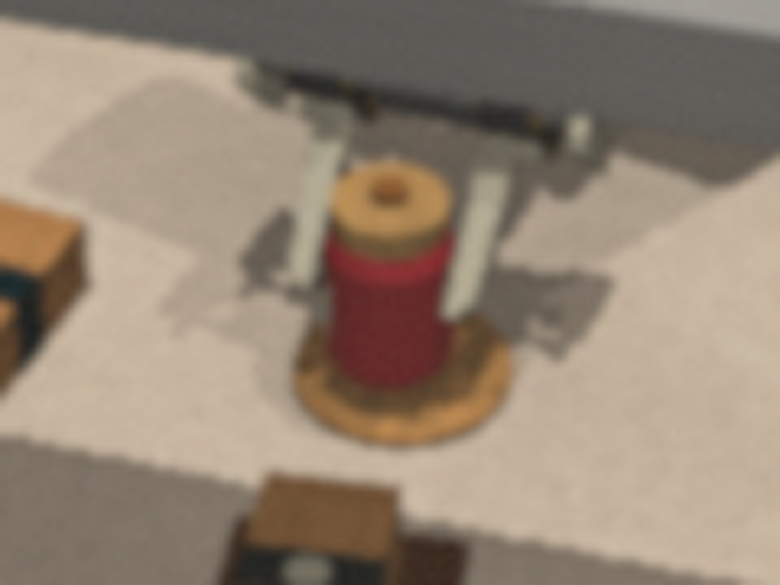

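```bash
python3 -m jog '[-0.17,0.01,-0.1,0.02,0.07,0,0.5,-0.17,0.01,-0.15,0.02,0.04,0,0.5,0,0,-0.12,0,0,0,0.5,0,0,0,0,0,0,0.5]'; python3 go.py .437 -.019 .0628 180 -45.3
```

```text
time_s: 11.95
eef_pos: [0.4515, -0.019, 0.0564]
tool_rot: [-0.004, 2.345, -0.001]
contact_force: [0.2, 0.8, -3.8]
gripper_width: 0.0625
t 11.95 grasp [ 0.438  -0.019   0.0697] yaw,tilt,roll [-1.7972e+02  4.5640e+01  1.6000e-01] w 0.0625 F [ 0.2  0.8 -3.8] q [-0.26  0.49  2.51  2.84  0.66  1.63]
total shift u [-0.03 -0.   -0.23] turn u [ 0.02  0.06 -0.03] rows>= 0.2
```

```bash
python3 -m jog '[0,0,-0.09,0,0.03,0,0.5,0,0,-0.07,0,0.02,0,0.5,0,0,-0.04,0,0,0,0.5,0,0,0,0,0,0,0.5]'; python3 go.py .437 -.019 .0628 180 -45.3
```

```text
time_s: 12.28
eef_pos: [0.4519, -0.0191, 0.0501]
tool_rot: [-0.004, 2.35, -0.001]
contact_force: [-0.1, -0.2, -4.5]
gripper_width: 0.0632
t 12.28 grasp [ 0.4384 -0.0192  0.0635] yaw,tilt,roll [-1.7974e+02  4.5350e+01  1.6000e-01] w 0.0632 F [-0.1 -0.2 -4.5] q [-0.26  0.51  2.51  2.84  0.67  1.62]
total shift u [-0.05  0.   -0.02] turn u [ 0.02  0.01 -0.02] rows>= 0.0
```

```bash
for i in 1; do python3 -m jog '[0,0,-0.03,0,0,0,0.5,0,0,-0.03,0,0,0,0.5]'; done; python3 go.py .437 -.019 .0628 180 -45.3
```

```text
time_s: 12.45
eef_pos: [0.4527, -0.0192, 0.0495]
tool_rot: [-0.004, 2.346, -0.001]
contact_force: [-13.6, -0.3, 27.0]
gripper_width: 0.0634
t 12.45 grasp [ 0.4391 -0.0192  0.0628] yaw,tilt,roll [-1.7975e+02  4.5610e+01  1.7000e-01] w 0.0634 F [-13.6  -0.3  27. ] q [-0.26  0.51  2.51  2.85  0.68  1.62]
total shift u [-0.07  0.01 -0.  ] turn u [ 0.02  0.05 -0.02] rows>= 0.1
```

Contact with the mat. I'll ease off and release.

```bash
python3 -m jog '[0,0,0.02,0,0,0,0.5,0,0,0,0,0,0,0.72,0,0,0,0,0,0,0.8,0,0,0,0,0,0,0.9,0,0,0,0,0,0,1,0,0,0,0,0,0,1,0,0,0,0,0,0,1]' 30; python3 go.py .36 -.019 .14 180 -45
python3 - <<'E'
from h import *
f=snap("wrist","w6")
f=snap("scene","s6");crop(f,"s6c",250,210,370,300,6.5)
E
```

```text
time_s: 13.03
eef_pos: [0.4544, -0.0194, 0.0516]
tool_rot: [-0.004, 2.34, -0.002]
contact_force: [-0.5, -0.1, 0.3]
gripper_width: 0.0919
t 13.03 grasp [ 0.4407 -0.0194  0.0649] yaw,tilt,roll [-179.7    45.95    0.22] w 0.0919 F [-0.5 -0.1  0.3] q [-0.26  0.51  2.51  2.85  0.68  1.62]
total shift u [-2.7   0.01  2.5 ] turn u [ 0.03  0.16 -0.02] rows>= 2.8
```

View pics/s6c.png

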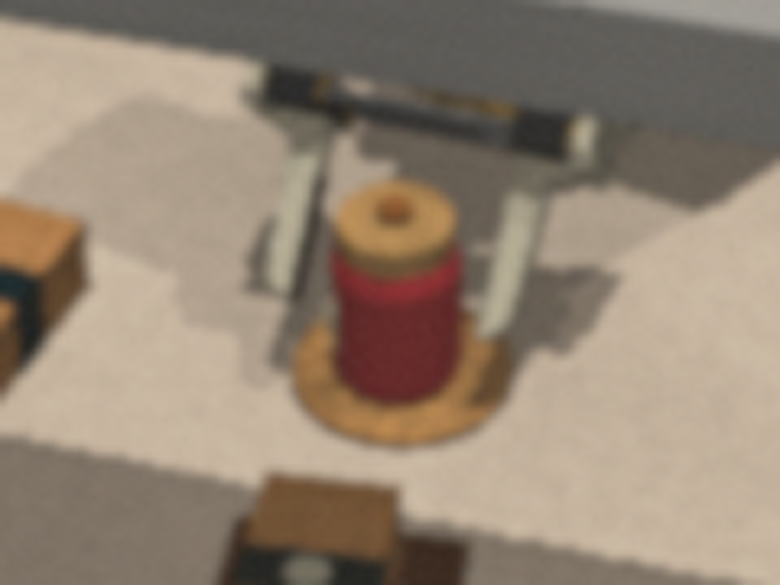

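View pics/w6.png

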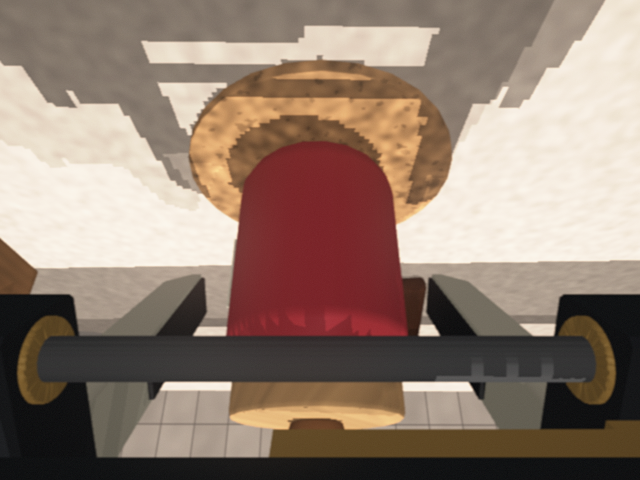

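The jar stands upright, about centred on the mat, with the fingers clear on both sides. I'll retract and go to box A.

```bash
python3 -m jog '[-0.4,0,0.5,0,0.03,0,1,-0.4,0,0.7,0,0.03,0,1,-0.4,0,0.8,0,0.03,0,1,-0.2,0,0.9,0,0.03,0,1,0,0,0.9,0,0.03,0,1,0,-0.6,0,0,0,-0.07,1,0,-0.8,0,0,0,-0.07,1,0,-0.8,0,0,0,-0.07,1,0,-0.9,-0.2,0,0,-0.07,1,0,-0.9,-0.2,0,0,-0.07,1,0,-0.9,-0.2,0,0,-0.07,1,0,-0.9,-0.2,0,0,-0.07,1,0,-0.6,-0.1,0,0,-0.07,1,0,0,0,0,0,0,1]'; python3 go.py .40 -.225 .12 176 -45
python3 - <<'E'
from h import *
f=snap("wrist","w7");
E
```

```text
time_s: 14.3
eef_pos: [0.4081, -0.2187, 0.1307]
tool_rot: [0.058, 2.352, -0.031]
contact_force: [-0.0, 1.0, 0.1]
gripper_width: 0.093
t 14.3 grasp [ 0.3947 -0.2179  0.1441] yaw,tilt,roll [177.31  45.2    0.38] w 0.093 F [-0.   1.   0.1] q [-0.93  0.25  2.4   1.69  0.58  2.29]
total shift u [ 0.18 -0.24 -0.8 ] turn u [ 0.05  0.03 -0.17] rows>= 0.8
```

View pics/w7.png

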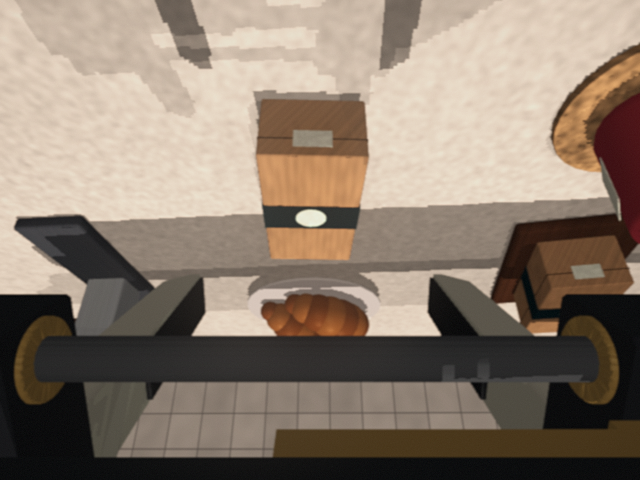

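Box A is in view: lid corners near (257,153), (368,153), (353,258) and (271,258), with the seal at (311,217).

```bash
cat > meas.py <<'E'
from h import *
def topface(f,roi,ztop,tol=.006,verbose=True):
    """roi in px; rect of points at lid height, colours on plane ztop; also seal"""
    C=cloud(f);m=np.zeros((480,640),bool);m[roi[1]:roi[3],roi[0]:roi[2]]=1
    hsv=cv2.cvtColor(f[0],cv2.COLOR_RGB2HSV)
    mm=(m&(abs(C[...,2]-ztop)<tol)).astype(np.uint8);mm=cv2.morphologyEx(mm,cv2.MORPH_OPEN,np.ones((3,3)))
    n,l,s,c=cv2.connectedComponentsWithStats(mm);k=1+np.argmax(s[1:,4]);v,u=np.nonzero(l==k)
    G=ray(f,np.c_[u,v],ztop);r=cv2.minAreaRect((G[:,:2]*1000).astype(np.float32))
    print("lid rect",np.round(r[0],1),np.round(r[1],1),round(r[2],2),"medz",np.median(C[l==k][:,2]).round(4))
    w=m&(hsv[...,1]<60)&(hsv[...,2]>150)&(l==k)
    if w.sum()>5:
        v,u=np.nonzero(w);print("seal",ray(f,[[u.mean(),v.mean()]],ztop).round(4),w.sum())
    t=(l==k)&(hsv[...,2]<75)
    if t.sum()>10:
        v,u=np.nonzero(t);G=ray(f,np.c_[u,v],ztop);r=cv2.minAreaRect((G[:,:2]*1000).astype(np.float32));print("band",np.round(r[0],1),np.round(r[1],1),round(r[2],2))
E
python3 - <<'E'
from meas import *
topface(load("w7"),(240,90,390,262),.045)
print("corners",ray(load("w7"),[[257,153],[368,153],[353,258],[271,258]],.045).round(4))
topface(load("top0"),(388,255,425,315),.045)
topface(load("top0"),(220,258,255,318),.045)
E
```

```text
lid rect [ 475.5 -225.7] [ 62.8 125.1] 85.47 medz 0.0448
seal [[ 0.4798 -0.226   0.045 ]] 422
band [ 479.3 -226.3] [61.7 24.6] 85.59
corners [[ 0.4157 -0.2511  0.045 ]
 [ 0.4185 -0.1917  0.045 ]
 [ 0.538  -0.1971  0.045 ]
 [ 0.5352 -0.2607  0.045 ]]
lid rect [ 481.2 -226.3] [ 62.3 119.8] 85.45 medz 0.0452
band [ 465.2 -225. ] [62.2 71.2] 85.27
lid rect [469.2 254.1] [118.9  61.6] 4.41 medz 0.0448
band [468.4 252.2] [21.4 56.4] 4.86
```

```bash
python3 go.py .400 -.221 .098 175.5 -45;python3 -m jog '[0.06,-0.03,-0.5,0.02,0.01,-0.09,1,0.06,-0.03,-0.5,0.02,0.01,-0.09,1,0.05,-0.03,-0.5,0.02,0.01,-0.09,1,0,0,0,0,0,0,1]'; python3 go.py .470 -.2252 .027 175.5 -45
```

```text
t 14.35 grasp [ 0.3945 -0.2164  0.1441] yaw,tilt,roll [177.32  45.19   0.32] w 0.0926 F [ 0.1  0.9 -0.7] q [-0.93  0.25  2.4   1.69  0.58  2.29]
total shift u [ 0.18 -0.16 -1.54] turn u [ 0.04  0.03 -0.27] rows>= 1.5
time_s: 14.68
eef_pos: [0.4127, -0.2168, 0.0853]
tool_rot: [0.093, 2.355, -0.037]
contact_force: [0.3, -0.5, 0.3]
gripper_width: 0.093
t 14.68 grasp [ 0.3993 -0.2158  0.0988] yaw,tilt,roll [ 1.7544e+02  4.4990e+01 -7.0000e-02] w 0.093 F [ 0.3 -0.5  0.3] q [-0.91  0.39  2.41  1.97  0.6   2.01]
total shift u [ 2.36 -0.31 -2.39] turn u [-0.01 -0.    0.  ] rows>= 2.6
```

```bash
python3 -m jog '[0.3,-0.15,-0.3,0,0,0,1,0.45,-0.12,-0.46,0,0,0,1,0.55,-0.03,-0.55,0,0,0,1,0.55,0,-0.55,0,0,0,1,0.4,0,-0.4,0,0,0,1,0,0,0,0,0,0,1]'; python3 go.py .470 -.2252 .027 175.5 -45
```

```text
time_s: 15.18
eef_pos: [0.4834, -0.2192, 0.0194]
tool_rot: [0.085, 2.354, -0.031]
contact_force: [-0.4, 1.5, 0.1]
gripper_width: 0.0932
t 15.18 grasp [ 0.47   -0.2183  0.0328] yaw,tilt,roll [175.75  45.07  -0.27] w 0.0932 F [-0.4  1.5  0.1] q [-0.75  0.64  2.27  2.26  0.62  1.83]
total shift u [-0.   -0.23 -0.19] turn u [-0.03  0.01 -0.07] rows>= 0.2
```

```bash
python3 -m jog '[0,-0.15,-0.12,-0.02,0,-0.06,1,0,-0.12,-0.08,-0.02,0,-0.04,1,0,0,0,0,0,0,1]'; python3 go.py .470 -.2252 .027 175.5 -45;python3 - <<'E'
from meas import *
f=snap("wrist","w8");
E
```

```text
time_s: 15.43
eef_pos: [0.483, -0.2257, 0.0154]
tool_rot: [0.092, 2.352, -0.039]
contact_force: [-0.6, -0.4, 0.3]
gripper_width: 0.0931
t 15.43 grasp [ 0.4696 -0.2246  0.0288] yaw,tilt,roll [1.7553e+02 4.5130e+01 3.0000e-02] w 0.0931 F [-0.6 -0.4  0.3] q [-0.76  0.65  2.27  2.27  0.63  1.81]
total shift u [ 0.01 -0.02 -0.06] turn u [ 0.    0.02 -0.  ] rows>= 0.1
```

View pics/w8.png

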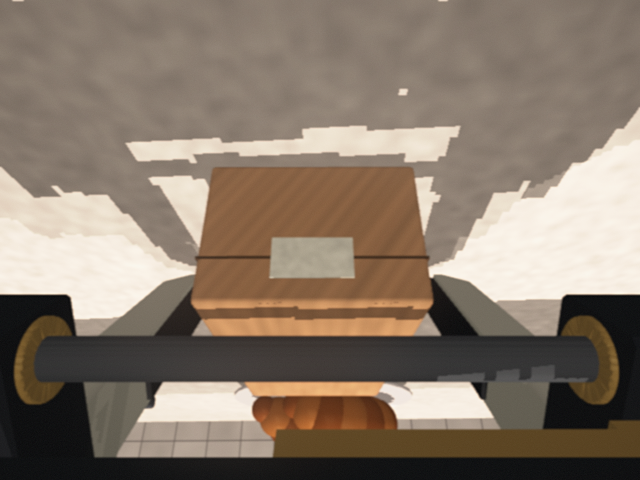

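Box A is centred and square between the fingers, so I'll close on it and lift.

```bash
python3 -m jog '[0,0,-0.03,0,0,0,0.8,0,0,0,0,0,0,0.72,0,0,0,0,0,0,0.6,0,0,0,0,0,0,0.5,0,0,0,0,0,0,0.5,0,0,0,0,0,0,0.5]' 40; python3 go.py;  python3 -m jog '[0,0,0.2,0,0,0,0.5,0,0,0.5,0,0,0,0.5,0,0,0.8,0,0,0,0.5,0,0,0.9,0,0,0,0.5,0,0,0.9,0,0,0,0.5,0,0,0,0,0,0,0.5]';python3 go.py .56 .0 .15 188.4 -45;python3 - <<'E'
from meas import *
f=snap("wrist","w9");
E
```

```text
time_s: 15.98
eef_pos: [0.4818, -0.2265, 0.0166]
tool_rot: [0.094, 2.351, -0.041]
contact_force: [0.3, 0.0, -1.5]
gripper_width: 0.0619
t 15.98 grasp [ 0.4684 -0.2254  0.03  ] yaw,tilt,roll [1.7544e+02 4.5210e+01 8.0000e-02] w 0.0619 F [ 0.3  0.  -1.5] q [-0.77  0.65  2.27  2.27  0.63  1.81]
time_s: 16.48
eef_pos: [0.4782, -0.2251, 0.1166]
tool_rot: [0.099, 2.362, -0.039]
contact_force: [0.9, -1.4, -1.9]
gripper_width: 0.0613
t 16.48 grasp [ 0.465  -0.2241  0.1302] yaw,tilt,roll [ 1.7515e+02  4.4540e+01 -1.0000e-01] w 0.0613 F [ 0.9 -1.4 -1.9] q [-0.77  0.36  2.27  1.84  0.48  2.32]
total shift u [3.17 7.57 0.66] turn u [-0.01 -0.08  2.2 ] rows>= 7.6
```

View pics/w9.png

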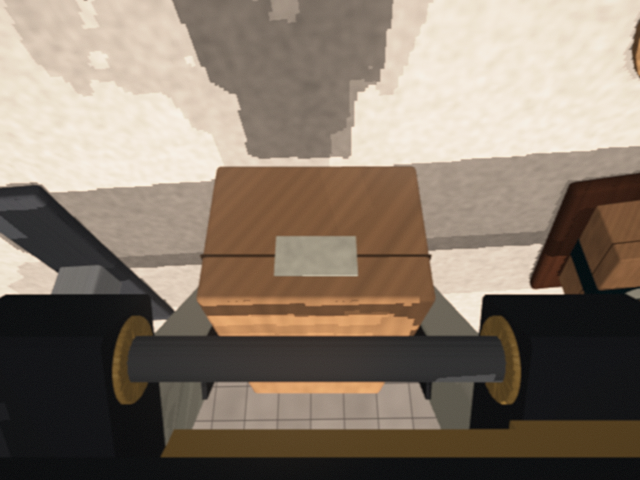

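Box A is held level, undisturbed by the lift. Next I'll measure the first box, now that the jar is off it.

```bash
python3 - <<'E'
from meas import *
f=snap("scene","s9")
for n in ("s6","s9"): topface(load(n),(270,270,325,330),.057,.008)
f=load("s9");crop(f,"s9c",260,255,330,335,8)
f=load("w7");crop(f,"w7c",480,200,640,340,5)
crop(load("w2"),"w2c",200,20,400,140,4)
crop(load("w3"),"w3c",180,10,420,210,3.3)
topface(load("w2"),(220,20,360,130),.057)
topface(load("w1"),(240,80,350,160),.057)
E
```

```text
lid rect [636.    8.8] [123.4  63.2] 10.24 medz 0.0548
band [637.2   9.2] [34.6 64.3] 6.87
lid rect [635.9   8.6] [123.5  63. ] 9.49 medz 0.0547
band [635.4   8.6] [31.  63.4] 6.87
lid rect [586.4  -0.7] [40.6 61.8] 9.33 medz 0.0566
lid rect [584.3  -0.9] [36.9 62.6] 7.13 medz 0.0566
```

View pics/s9c.png

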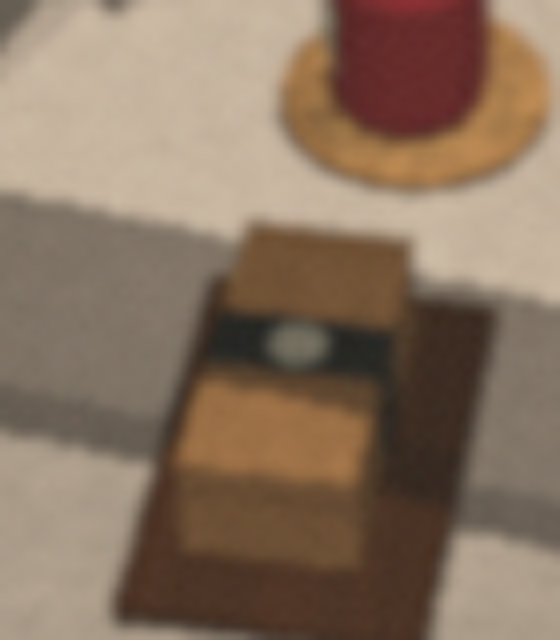

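View pics/w3c.png

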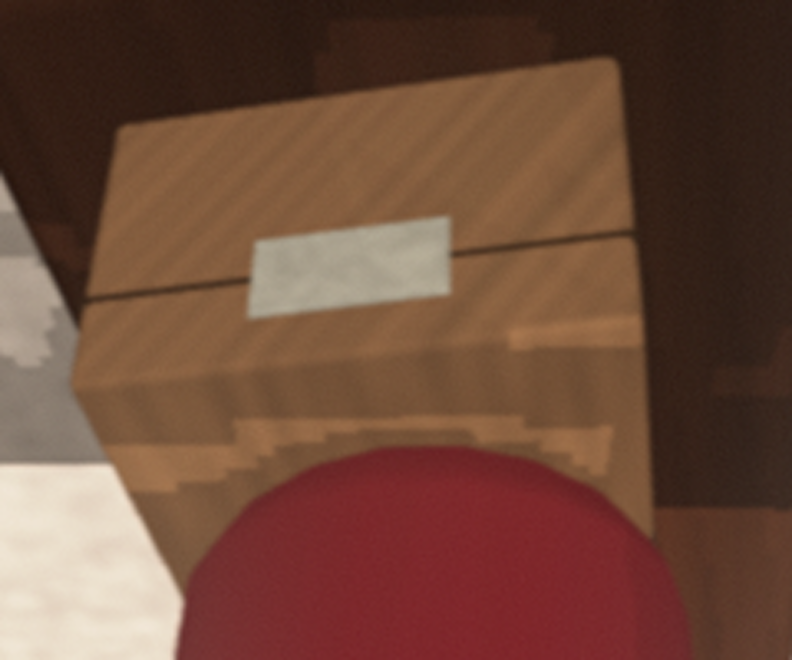

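```bash
python3 - <<'E'
from meas import *
f=load("w3")
T=ray(f,[[201.8,126.7],[373.9,107.6]],.057);Bt=ray(f,[[215.8,48.5],[366.4,27.6]],.012)
for P in (T,Bt):
    d=P[0]-P[1];L=np.hypot(*d[:2])
    a=np.arctan2(P[1,1]-P[0,1],P[1,0]-P[0,0])
    print(P.round(4),"len",L.round(4),"yaw",np.degrees(a)-90, np.degrees(a)+90)
    for y in (np.degrees(a)-90,np.degrees(a)+90):
        if abs(y)<30:
            m=P.mean(0)[:2];print("centre",(m+.06*np.array([np.cos(np.radians(y)),np.sin(np.radians(y))])).round(4))
# white tape centre on near face and scene seal
s=load("s9");hsv=cv2.cvtColor(s[0],cv2.COLOR_RGB2HSV)
m=np.zeros((480,640),bool);m[290:305,288:308]=1
w=m&(s[0][...,2]>75);v,u=np.nonzero(w);print("seal px",u.mean(),v.mean(),w.sum(),ray(s,[[u.mean(),v.mean()]],.057))
# scene corners of lid: crop coords (250,228),(412,242),(360,487),(178,455)->px
c=np.array([[250,226],[412,242],[362,487],[178,458]])/8+[260,255]
G=ray(s,c,.057);print(G.round(4),G.mean(0))
# check calibration on box known A at s0/top: mat/jar
b=np.array([[182,548],[362,570]])/8+[260,255];print("far bottom",ray(s,b,.012).round(4))
C=cloud(s);print("counter z near col", np.median(C[335:342,300:310,2]))
E
```

```text
[[ 0.576  -0.0333  0.057 ]
 [ 0.5667  0.0265  0.057 ]] len 0.0605 yaw 8.819317408622965 188.81931740862296
centre [0.6306 0.0058]
[[ 0.5771 -0.034   0.012 ]
 [ 0.5674  0.0267  0.012 ]] len 0.0615 yaw 9.04656194427487 189.04656194427486
centre [0.6315 0.0058]
seal px 296.8695652173913 297.4782608695652 23 [[0.63230895 0.00687492 0.057     ]]
[[ 0.5838 -0.0284  0.057 ]
 [ 0.5734  0.0299  0.057 ]
 [ 0.6894  0.0518  0.057 ]
 [ 0.6964 -0.0113  0.057 ]] [0.63572714 0.0104914  0.057     ]
far bottom [[ 0.6968 -0.0122  0.012 ]
 [ 0.6868  0.05    0.012 ]]
counter z near col -0.0007874793298617495
```

```bash
python3 - <<'E'
import sys
from kin import *
q0=[-.15,.4,2.1,2.,.25,2.4]
for g,w in (((.5,-.1,.17),182),((.56,.004,.18),188.9),((.6198,.0044,.11),188.9),((.6198,.0044,.087),188.9),((.6198,.0044,.16),188.9),((.6198,.0044,.132),188.9)):
    for th in (45.2,48): print(g,th,[x.round(2).tolist() if hasattr(x,'round') and x.ndim else round(float(x),4) for x in ik(*tgt(g,w,-th),q0)])
E
```

```text
(0.5, -0.1, 0.17) 45.2 [[-0.46, 0.24, 2.3, 1.9, 0.36, 2.43], 0.0]
(0.5, -0.1, 0.17) 48 [[-0.47, 0.25, 2.32, 2.06, 0.42, 2.27], 0.0]
(0.56, 0.004, 0.18) 45.2 [[-0.18, 0.28, 2.19, 1.92, 0.25, 2.54], 0.0]
(0.56, 0.004, 0.18) 48 [[-0.19, 0.29, 2.21, 2.15, 0.3, 2.3], 0.0]
(0.6198, 0.0044, 0.11) 45.2 [[-0.15, 0.51, 2.07, 2.33, 0.3, 2.14], 0.0]
(0.6198, 0.0044, 0.11) 48 [[-0.16, 0.53, 2.09, 2.46, 0.37, 2.01], 0.0]
(0.6198, 0.0044, 0.087) 45.2 [[-0.15, 0.57, 2.07, 2.44, 0.34, 2.02], 0.0]
(0.6198, 0.0044, 0.087) 48 [[-0.16, 0.58, 2.09, 2.53, 0.41, 1.92], 0.0]
(0.6198, 0.0044, 0.16) 45.2 [[-0.15, 0.41, 2.06, 1.95, 0.23, 2.53], 0.0]
(0.6198, 0.0044, 0.16) 48 [[-0.16, 0.41, 2.08, 2.19, 0.29, 2.29], 0.0]
(0.6198, 0.0044, 0.132) 45.2 [[-0.15, 0.47, 2.07, 2.19, 0.27, 2.29], 0.0]
(0.6198, 0.0044, 0.132) 48 [[-0.16, 0.48, 2.09, 2.36, 0.33, 2.11], 0.0]
```

All within range. I'll carry the box over to the column.

```bash
python3 -m jog '[0.1,0.2,0.6,0,-0.02,0.1,0.5,0.2,0.5,0.6,0,-0.02,0.2,0.5,0.3,0.7,0.1,0,-0.02,0.2,0.5,0.3,0.7,0.1,0,-0.02,0.2,0.5,0.3,0.7,0,0,-0.02,0.2,0.5,0.3,0.7,0,0,0,0.2,0.5,0.3,0.7,0,0,0,0.2,0.5,0.3,0.7,0,0,0,0.2,0.5,0.3,0.7,0,0,0,0.2,0.5,0.3,0.7,0,0,0,0.2,0.5,0.3,0.6,0,0,0,0.2,0.5,0,0.4,0,0,0,0.15,0.5,0,0,0,0,0,0,0.5]'; python3 go.py .6198 .0044 .11 188.9 -45.2
```

```text
time_s: 17.67
eef_pos: [0.56, 0.0089, 0.1289]
tool_rot: [-0.192, 2.389, 0.099]
contact_force: [0.8, -0.3, -3.8]
gripper_width: 0.0616
t 17.67 grasp [0.5473 0.0065 0.1428] yaw,tilt,roll [-171.35   42.77   -1.34] w 0.0616 F [ 0.8 -0.3 -3.8] q [-0.19  0.34  2.21  2.    0.28  2.44]
total shift u [ 2.44 -0.08 -1.08] turn u [-0.1  -0.42 -0.11] rows>= 2.4
```

```bash
python3 -m jog '[0.1,0,0,-0.03,-0.14,-0.04,0.5,0.1,-0.02,0,-0.03,-0.14,-0.04,0.5,0.2,-0.02,0,-0.03,-0.14,-0.03,0.5,0,0,0,0,0,0,0.5]'; python3 go.py .6198 .0044 .11 188.9 -45.2
python3 - <<'E'
from meas import *
f=snap("scene","s10");crop(f,"s10c",240,200,360,310,6)
E
```

```text
time_s: 18.0
eef_pos: [0.5687, 0.0072, 0.1207]
tool_rot: [-0.183, 2.359, 0.077]
contact_force: [-1.0, -0.1, -3.3]
gripper_width: 0.062
t 18.0 grasp [0.5556 0.0051 0.1343] yaw,tilt,roll [-1.712e+02  4.451e+01 -1.300e-01] w 0.062 F [-1.  -0.1 -3.3] q [-0.19  0.37  2.21  2.24  0.3   2.2 ]
total shift u [ 2.15 -0.02 -0.8 ] turn u [ 0.   -0.12  0.  ] rows>= 2.1
```

View pics/s10c.png

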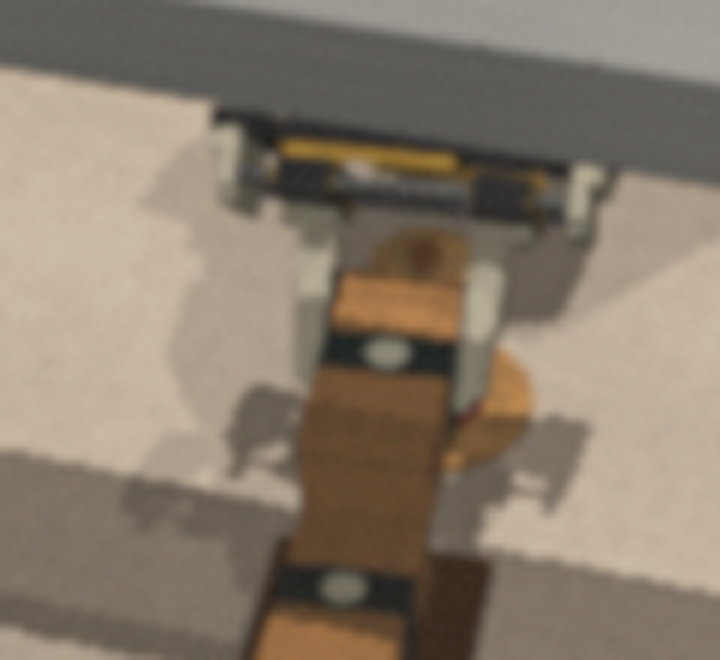

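The jar is still standing behind, and box A is ahead of it, lining up with the first box. I'll advance.

```bash
python3 -m jog '[0.4,0,0,0,-0.03,0,0.5,0.45,0,-0.05,0,-0.03,0,0.5,0.45,0,-0.1,0,-0.03,0,0.5,0.45,-0.01,-0.1,0,-0.02,0,0.5,0.3,-0.01,-0.1,0,0,0,0.5,0,0,0,0,0,0,0.5]'; python3 go.py .6198 .0044 .095 188.9 -45.2
```

```text
time_s: 18.55
eef_pos: [0.6275, 0.004, 0.1032]
tool_rot: [-0.179, 2.363, 0.076]
contact_force: [0.4, 0.7, -3.4]
gripper_width: 0.0619
t 18.55 grasp [0.6144 0.0019 0.1168] yaw,tilt,roll [-171.44   44.32   -0.2 ] w 0.0619 F [ 0.4  0.7 -3.4] q [-0.17  0.49  2.07  2.2   0.28  2.26]
total shift u [ 0.19  0.08 -0.72] turn u [-0.   -0.15  0.03] rows>= 0.7
```

```bash
python3 -m jog '[0.08,0.04,-0.25,0,-0.08,0.02,0.5,0.06,0.03,-0.25,0,-0.06,0.02,0.5,0.03,0,-0.15,0,-0.03,0,0.5,0,0,0,0,0,0,0.5]'; python3 go.py .6198 .0044 .092 188.9 -45.2
python3 - <<'E'
from meas import *
f=snap("wrist","w11");f=snap("scene","s11");crop(f,"s11c",260,235,340,335,6)
E
```

```text
time_s: 18.88
eef_pos: [0.63, 0.0051, 0.0809]
tool_rot: [-0.183, 2.349, 0.076]
contact_force: [0.1, 1.2, -4.2]
gripper_width: 0.0614
t 18.88 grasp [0.6167 0.003  0.0943] yaw,tilt,roll [-1.7111e+02  4.5070e+01  1.0000e-02] w 0.0614 F [ 0.1  1.2 -4.2] q [-0.16  0.54  2.08  2.37  0.33  2.08]
total shift u [ 0.11  0.05 -0.07] turn u [ 0.   -0.02  0.  ] rows>= 0.1
```

View pics/w11.png

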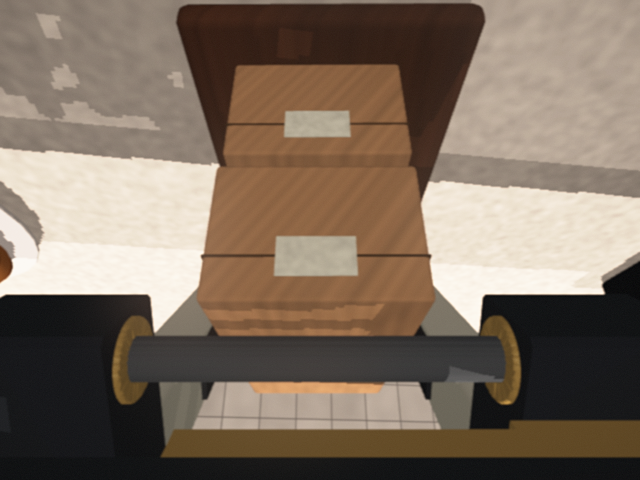

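View pics/s11c.png

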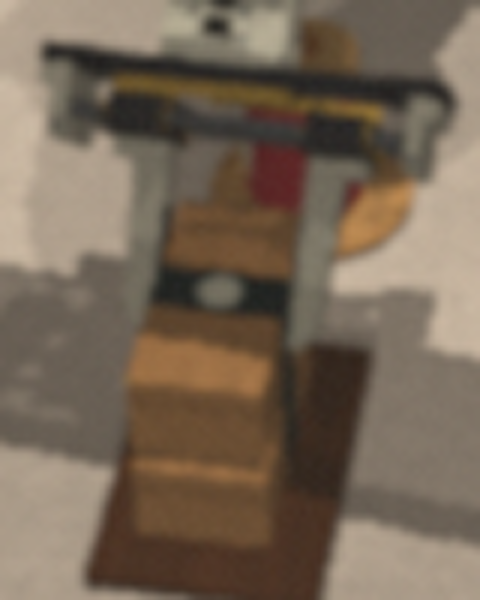

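```bash
cat > rel.py <<'E'
import sys
from meas import *
# find near-face corners by edges: column profile
def cen(P,yaw=None):
    y=np.degrees(np.arctan2(P[1,1]-P[0,1],P[1,0]-P[0,0]))-90;
    m=P.mean(0)[:2];L=np.hypot(*(P[0]-P[1])[:2]);yy=np.radians(y)
    return "mid %s len %.1f yaw %.2f centre %s"%(m.round(4),L*1000,y,(m+.06*np.array([np.cos(yy),np.sin(yy)])).round(4))
E
python3 - <<'E'
from rel import *
f=load("w11")
crop(f,"w11c",190,50,450,320,2.2)
crop(f,"w11d",200,50,440,180,3.3)
print("lower bottom",cen(ray(f,[[234,66],[399,66]],.012)))
print("upper bottom",cen(ray(f,[[216,168],[417,168]],.0643)))
print("upper top",cen(ray(f,[[199,305],[434,305]],.1093)))
print("tape lower",ray(f,[[317,124]],.037),"upper",ray(f,[[316,255]],.090))
E
```

```text
lower bottom mid [ 0.5725 -0.0038] len 62.7 yaw 8.84 centre [0.6318 0.0054]
upper bottom mid [ 0.5699 -0.0042] len 62.7 yaw 8.85 centre [0.6292 0.005 ]
upper top mid [ 0.571  -0.0041] len 61.0 yaw 8.85 centre [0.6303 0.0052]
tape lower [[ 0.57786848 -0.00279566  0.037     ]] upper [[ 0.57931629 -0.00292718  0.09      ]]
```

View pics/w11d.png

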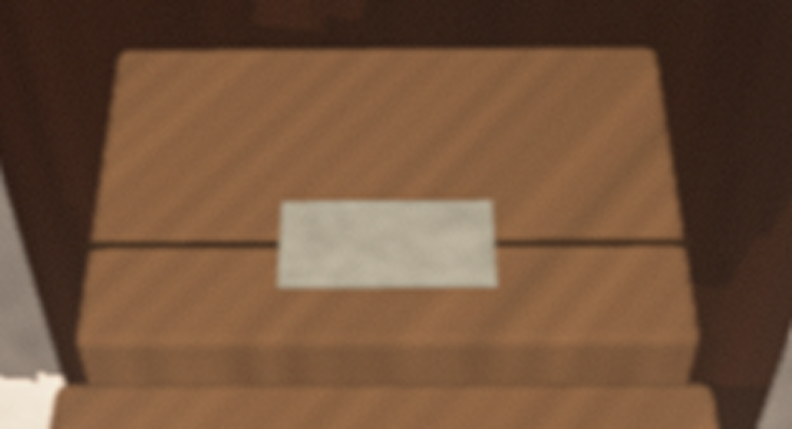

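```bash
python3 - <<'E'
from rel import *
f=load("w11")
print("lower bottom",cen(ray(f,[[235,64.5],[399,64.5]],.012)))
print("lower top",cen(ray(f,[[223.9,154.5],[411.3,154.5]],.057)))
for z in (.0625,.0643):print("upper bottom",cen(ray(f,[[216,166.7],[417.5,166.7]],z)))
E
```

```text
lower bottom mid [ 0.5718 -0.0037] len 62.1 yaw 8.84 centre [0.6311 0.0055]
lower top mid [ 0.5718 -0.0036] len 60.8 yaw 8.85 centre [0.6311 0.0057]
upper bottom mid [ 0.5714 -0.0039] len 63.9 yaw 8.85 centre [0.6307 0.0053]
upper bottom mid [ 0.5693 -0.0042] len 62.6 yaw 8.85 centre [0.6286 0.005 ]
```

The wrist view shows both boxes parallel, with the tapes at (317,124) and (316,255). Box A is about 2.5 mm short in x, so I'll trim that and lower.

```bash
python3 -m jog '[0.05,0.03,-0.06,0,-0.01,0,0.5,0.05,0.02,-0.06,0,-0.01,0,0.5,0,0,-0.04,0,0,0,0.5,0,0,0,0,0,0,0.5]'; python3 go.py .6196 .0044 .087 188.9 -45.2
```

```text
time_s: 19.32
eef_pos: [0.6334, 0.0065, 0.0779]
tool_rot: [-0.183, 2.345, 0.075]
contact_force: [0.7, -0.4, -4.4]
gripper_width: 0.0619
t 19.32 grasp [0.6201 0.0044 0.0912] yaw,tilt,roll [-1.7106e+02  4.5290e+01  8.0000e-02] w 0.0619 F [ 0.7 -0.4 -4.4] q [-0.16  0.55  2.07  2.4   0.33  2.06]
total shift u [-0.02 -0.   -0.14] turn u [0.01 0.02 0.  ] rows>= 0.1
```

```bash
python3 -m jog '[-0.02,0,-0.05,0,0.02,0,0.5,0,0,-0.05,0,0,0,0.5,0,0,-0.02,0,0,0,0.5,0,0,0,0,0,0,0.5]'; python3 go.py .6196 .0044 .087 188.9 -45.2
```

```text
time_s: 19.65
eef_pos: [0.6328, 0.0066, 0.0742]
tool_rot: [-0.183, 2.347, 0.075]
contact_force: [-0.8, 0.0, -3.4]
gripper_width: 0.0616
t 19.65 grasp [0.6195 0.0045 0.0876] yaw,tilt,roll [-1.7107e+02  4.5180e+01  6.0000e-02] w 0.0616 F [-0.8  0.  -3.4] q [-0.16  0.56  2.07  2.41  0.34  2.05]
total shift u [ 0.   -0.   -0.02] turn u [ 0.01 -0.    0.  ] rows>= 0.0
```

```bash
python3 -m jog '[0,0,-0.02,0,0,0,0.5]'; python3 -m jog '[0,0,-0.015,0,0,0,0.5]';  python3 go.py .6196 .0044 .087 188.9 -45.2
python3 - <<'E'
from meas import *
f=snap("wrist","w12");crop(f,"w12d",190,40,450,320,2.2)
E
```

```text
time_s: 19.73
eef_pos: [0.6329, 0.0066, 0.0737]
tool_rot: [-0.183, 2.347, 0.075]
contact_force: [-1.4, -0.1, -2.9]
gripper_width: 0.0617
time_s: 19.82
eef_pos: [0.633, 0.0066, 0.0736]
tool_rot: [-0.183, 2.346, 0.075]
contact_force: [-7.1, -1.9, 9.1]
gripper_width: 0.0619
t 19.82 grasp [0.6197 0.0045 0.087 ] yaw,tilt,roll [-1.7107e+02  4.5250e+01  5.0000e-02] w 0.0619 F [-7.1 -1.9  9.1] q [-0.16  0.56  2.07  2.42  0.34  2.04]
total shift u [-0. -0.  0.] turn u [0.   0.01 0.  ] rows>= 0.0
```

View pics/w12d.png

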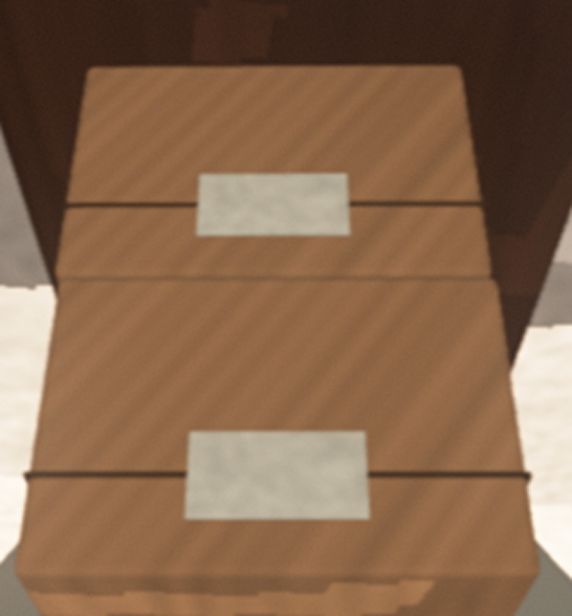

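Contact at about 12 N. The side lines continue to within about 0.6 mm and the near faces are flush, so I'll release.

```bash
python3 -m jog '[0,-0.01,0.01,0,0,0,0.5,0,0,0,0,0,0,0.7,0,0,0,0,0,0,0.75,0,0,0,0,0,0,0.85,0,0,0,0,0,0,1,0,0,0,0,0,0,1,0,0,0,0,0,0,1]';  python3 go.py .55 -.005 .157 188.9 -45.2
python3 - <<'E'
from meas import *
f=snap("wrist","w13");crop(f,"w13d",190,40,450,320,2.2)
f=snap("scene","s13");crop(f,"s13c",260,235,340,335,6)
E
```

```text
time_s: 20.45
eef_pos: [0.6348, 0.0063, 0.0758]
tool_rot: [-0.183, 2.341, 0.075]
contact_force: [-0.1, -0.4, -0.7]
gripper_width: 0.0905
t 20.45 grasp [0.6214 0.0042 0.0891] yaw,tilt,roll [-1.7103e+02  4.5530e+01  8.0000e-02] w 0.0905 F [-0.1 -0.4 -0.7] q [-0.16  0.56  2.07  2.41  0.34  2.04]
total shift u [-2.38 -0.31  2.26] turn u [ 0.    0.06 -0.  ] rows>= 2.5
```

View pics/w13d.png

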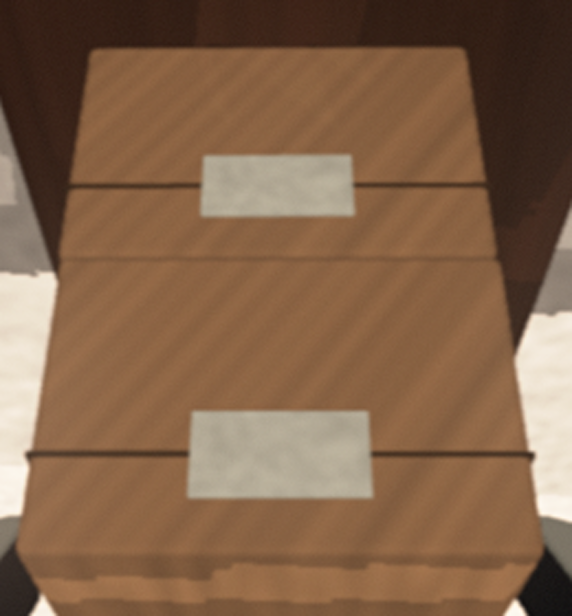

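View pics/s13c.png

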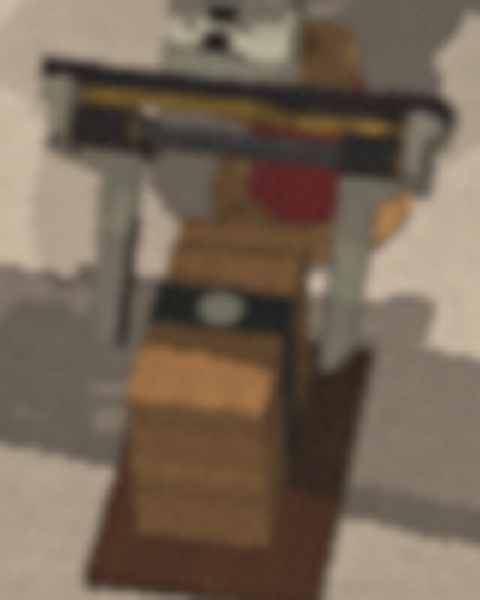

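Stack of two is flush, seals aligned, fingers clear. I'll retract and go to box B.

```bash
python3 -m jog '[-0.3,-0.05,0.5,0,0.02,0,1,-0.3,-0.05,0.6,0,0.02,0,1,-0.4,-0.05,0.8,0,0.02,0,1,-0.5,0,0.9,0,0,0,1,-0.5,0,0.9,0,0,0,1,-0.5,0.4,0.5,0,0,-0.05,1,-0.5,0.7,0,0,0,-0.05,1,-0.5,0.9,0,0,0,-0.05,1,-0.5,0.9,0,0,0,-0.05,1,-0.4,0.9,0,0,0,-0.1,1,-0.4,0.9,0,0,0,-0.1,1,-0.4,0.9,0,0,0,-0.1,1,-0.3,0.9,0,0,0,-0.1,1,-0.2,0.7,-0.2,0,0,-0.1,1,0,0,0,0,0,0,1]';  python3 go.py .385 .248 .13 184.4 -45
```

```text
time_s: 21.8
eef_pos: [0.5219, 0.105, 0.1983]
tool_rot: [-0.167, 2.316, 0.051]
contact_force: [0.1, 0.0, -0.4]
gripper_width: 0.0928
t 21.8 grasp [0.5081 0.1033 0.2112] yaw,tilt,roll [-171.21   46.99    1.31] w 0.0928 F [ 0.1  0.  -0.4] q [0.1  0.14 2.28 3.   0.09 1.68]
total shift u [-4.12  4.8  -2.72] turn u [ 0.11  0.35 -0.58] rows>= 5.3
```

```bash
python3 -m jog '[-0.4,0.5,-0.3,0.01,0.04,-0.05,1,-0.4,0.5,-0.3,0.01,0.04,-0.05,1,-0.5,0.6,-0.3,0.01,0.04,-0.05,1,-0.5,0.6,-0.3,0.01,0.04,-0.05,1,-0.5,0.6,-0.3,0.01,0.04,-0.05,1,-0.5,0.6,-0.3,0.01,0.04,-0.08,1,-0.5,0.6,-0.3,0.01,0.04,-0.08,1,-0.4,0.6,-0.3,0.01,0.04,-0.08,1,-0.3,0.2,-0.2,0.01,0.04,-0.08,1,0,0,0,0,0,0,1]';  python3 go.py .385 .248 .13 184.4 -45
```

```text
time_s: 22.63
eef_pos: [0.4193, 0.2345, 0.1344]
tool_rot: [-0.108, 2.334, 0.051]
contact_force: [1.2, 1.2, -0.3]
gripper_width: 0.093
t 22.63 grasp [0.4056 0.2332 0.1476] yaw,tilt,roll [-174.85   46.14   -0.31] w 0.093 F [ 1.2  1.2 -0.3] q [0.62 0.26 2.37 4.19 0.43 0.95]
total shift u [-0.7   0.48 -0.59] turn u [-0.05  0.19 -0.16] rows>= 0.8
```

```bash
python3 -m jog '[-0.2,0.25,-0.25,-0.02,0.06,-0.05,1,-0.2,0.2,-0.2,-0.02,0.06,-0.05,1,0,0,0,0,0,0,1]';  python3 go.py .459 .2532 .03 184.4 -45
python3 - <<'E'
from meas import *
f=snap("wrist","w14")
topface(f,(200,60,430,265),.045)
E
```

```text
time_s: 22.88
eef_pos: [0.4089, 0.25, 0.1222]
tool_rot: [-0.101, 2.342, 0.05]
contact_force: [0.0, -0.0, -0.3]
gripper_width: 0.0932
t 22.88 grasp [0.3954 0.2488 0.1355] yaw,tilt,roll [-175.22   45.7    -0.41] w 0.0932 F [ 0.  -0.  -0.3] q [0.68 0.3  2.36 4.23 0.47 0.98]
total shift u [ 2.12  0.14 -3.52] turn u [-0.06  0.11 -0.11] rows>= 3.5
lid rect [463.2 254. ] [125.4  62.7] 3.45 medz 0.0448
seal [[0.4666 0.2545 0.045 ]] 474
band [467.1 253.9] [24.6 61.9] 3.5
```

View pics/w14.png

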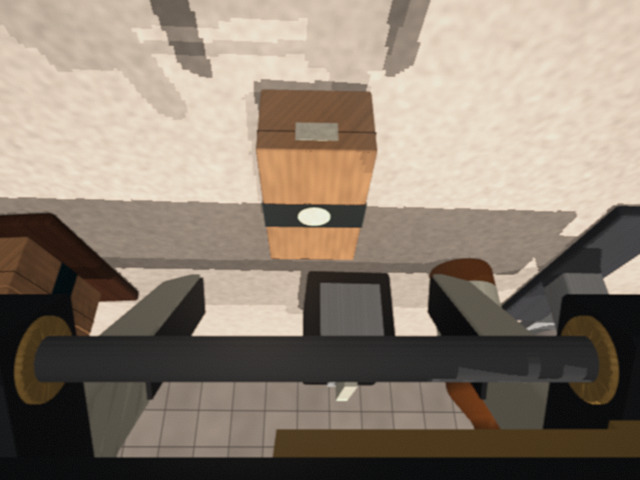

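Box B's seal is at (314,216), giving a centre of (0.467, 0.254) and yaw of about 3.6°. I'll descend along the tool axis.

```bash
python3 go.py .457 .2536 .029 183.6 -45;python3 -m jog '[0.2,0.05,-0.5,-0.01,0.03,-0.05,1,0.3,0.03,-0.5,-0.01,0.03,-0.05,1,0.4,0.03,-0.6,-0.01,0.03,-0.05,1,0.4,0.03,-0.6,-0.01,0.02,-0.05,1,0.4,0.02,-0.6,-0.01,0,-0.03,1,0.3,0,-0.4,-0.01,0,0,1,0,0,0,0,0,0,1]';  python3 go.py .457 .2536 .029 183.6 -45
```

```text
t 22.93 grasp [0.3958 0.2485 0.1359] yaw,tilt,roll [-175.22   45.74   -0.41] w 0.093 F [ 0.8 -1.2  0.3] q [0.68 0.3  2.36 4.23 0.47 0.97]
total shift u [ 2.04  0.16 -3.57] turn u [-0.06  0.12 -0.25] rows>= 3.6
time_s: 23.52
eef_pos: [0.479, 0.2538, 0.0286]
tool_rot: [-0.074, 2.343, 0.048]
contact_force: [-0.1, -0.5, -0.0]
gripper_width: 0.0928
t 23.52 grasp [0.4655 0.2527 0.0419] yaw,tilt,roll [-176.81   45.71   -1.01] w 0.0928 F [-0.1 -0.5 -0. ] q [0.58 0.62 2.24 3.83 0.57 1.34]
total shift u [-0.29  0.02 -0.44] turn u [-0.13  0.11 -0.05] rows>= 0.4
```

```bash
python3 -m jog '[-0.15,0.02,-0.2,-0.07,0.06,-0.03,1,-0.15,0.01,-0.18,-0.07,0.06,-0.02,1,-0.03,0,-0.07,-0.03,0.02,0,1,0,0,0,0,0,0,1]';  python3 go.py .457 .2536 .029 183.6 -45
python3 - <<'E'
from meas import *
f=snap("wrist","w15")
E
```

```text
time_s: 23.85
eef_pos: [0.4689, 0.2534, 0.0164]
tool_rot: [-0.075, 2.358, 0.025]
contact_force: [-0.4, 0.9, -1.4]
gripper_width: 0.0929
t 23.85 grasp [0.4555 0.2527 0.0298] yaw,tilt,roll [-176.24   44.81    0.34] w 0.0929 F [-0.4  0.9 -1.4] q [0.6  0.65 2.24 3.86 0.58 1.33]
total shift u [ 0.05  0.03 -0.03] turn u [ 0.04 -0.03  0.01] rows>= 0.1
```

View pics/w15.png

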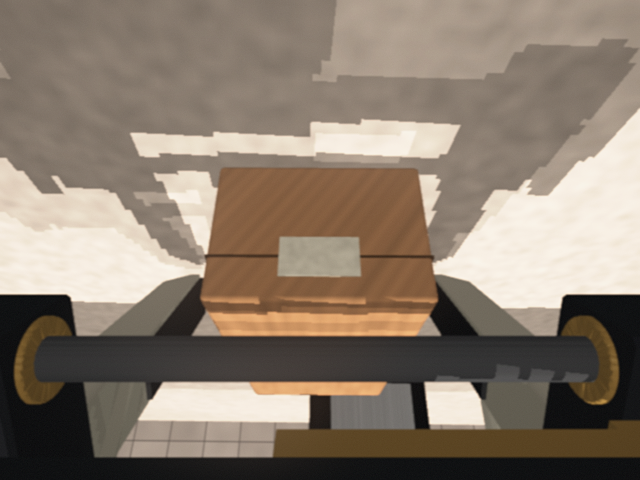

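Box B sits at (319,235) between the fingers, well centred. I'll trim slightly, close and lift.

```bash
python3 -m jog '[0.04,0.03,0,0.04,-0.03,0,1,0,0,0,0,0,0,0.8,0,0,0,0,0,0,0.72,0,0,0,0,0,0,0.6,0,0,0,0,0,0,0.5,0,0,0,0,0,0,0.5,0,0,0,0,0,0,0.5]' 40; python3 go.py;  python3 -m jog '[0,0,0.2,0,0,0,0.5,0,0,0.5,0,0,0,0.5,0,0,0.8,0,0,0,0.5,0,0,0.9,0,0,0,0.5,0,0,0.9,0,0,0,0.5,0,0,0.9,0,0,0,0.5,0,0,0.9,0,0,0,0.5,0,0,0,0,0,0,0.5]';python3 go.py .55 .0 .18 188.9 -45;python3 - <<'E'
from meas import *
f=snap("wrist","w16");
E
```

```text
time_s: 24.48
eef_pos: [0.4702, 0.2554, 0.0184]
tool_rot: [-0.074, 2.352, 0.033]
contact_force: [0.4, -0.4, -0.8]
gripper_width: 0.0618
t 24.48 grasp [0.4567 0.2546 0.0318] yaw,tilt,roll [-1.7648e+02  4.5170e+01 -1.5000e-01] w 0.0618 F [ 0.4 -0.4 -0.8] q [0.6  0.64 2.24 3.86 0.58 1.34]
time_s: 25.15
eef_pos: [0.4655, 0.2545, 0.1658]
tool_rot: [-0.078, 2.365, 0.035]
contact_force: [0.4, 0.3, -2.4]
gripper_width: 0.0616
t 25.15 grasp [0.4522 0.2535 0.1793] yaw,tilt,roll [-1.7627e+02  4.4430e+01 -1.7000e-01] w 0.0616 F [ 0.4  0.3 -2.4] q [0.6  0.25 2.22 4.64 0.36 0.48]
total shift u [ 3.26 -8.41  0.03] turn u [-0.01 -0.1   0.84] rows>= 8.4
```

View pics/w16.png

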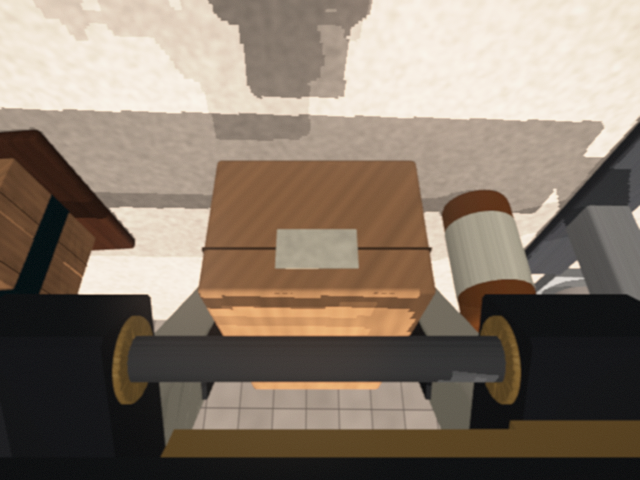

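```bash
python3 - <<'E'
from kin import *
q=[.6,.25,2.22,4.64,.36,.48]
for g,w,th in (((.445,.22,.175),184,45),((.445,.17,.17),184,46),((.445,.12,.17),185,46),((.445,.06,.17),186,46),((.445,0,.17),187,46),((.49,0,.17),188.9,46),((.55,0,.17),188.9,46),((.60,0,.17),188.9,46),((.621,.0044,.16),188.9,45.2),((.621,.0044,.134),188.9,45.2)):
    q,e=ik(*tgt(g,w,-th),q);print(g,th,q.round(2).tolist(),round(e,4))
E
```

```text
(0.445, 0.22, 0.175) 45 [0.55, 0.22, 2.28, 4.46, 0.34, 0.62] 0.0
(0.445, 0.17, 0.17) 46 [0.41, 0.2, 2.36, 4.07, 0.31, 0.91] 0.0
(0.445, 0.12, 0.17) 46 [0.24, 0.16, 2.41, 3.59, 0.25, 1.24] 0.0
(0.445, 0.06, 0.17) 46 [-0.0, 0.14, 2.45, 2.84, 0.26, 1.79] 0.0
(0.445, 0, 0.17) 46 [-0.25, 0.13, 2.46, 2.25, 0.34, 2.17] 0.0
(0.49, 0, 0.17) 46 [-0.23, 0.21, 2.36, 2.15, 0.33, 2.26] 0.0
(0.55, 0, 0.17) 46 [-0.2, 0.29, 2.22, 2.09, 0.29, 2.36] 0.0
(0.6, 0, 0.17) 46 [-0.17, 0.36, 2.11, 1.98, 0.26, 2.49] 0.0
(0.621, 0.0044, 0.16) 45.2 [-0.15, 0.41, 2.06, 1.95, 0.23, 2.53] 0.0
(0.621, 0.0044, 0.134) 45.2 [-0.15, 0.46, 2.06, 2.17, 0.26, 2.31] 0.0
```

Path is feasible by sweeping y at x of about 0.445 and then going forward.

```bash
python3 -m jog '[0,-0.4,0,0,-0.08,0,0.5,0,-0.6,0,0,-0.08,0,0.5,0,-0.6,0,0,-0.08,0,0.5,0,-0.6,0,0,-0.04,0,0.5,0,-0.6,0,0,-0.04,0.05,0.5,0,-0.6,0,0,-0.04,0.05,0.5,0,-0.6,0,0,-0.02,0.05,0.5,0,-0.6,0,0,-0.02,0.05,0.5,0,-0.6,0,0,-0.02,0.05,0.5,0,-0.6,0,0,-0.02,0.05,0.5,0,-0.6,0,0,0,0.05,0.5,0,-0.6,0,0,0,0.05,0.5,0,-0.6,0,0,0,0.05,0.5,0,-0.6,0,0,0,0.05,0.5,0,0,0,0,0,0,0.5]'; python3 go.py .55 .0 .172 188.9 -46
```

```text
time_s: 26.45
eef_pos: [0.4479, 0.0261, 0.1403]
tool_rot: [-0.142, 2.372, 0.08]
contact_force: [0.5, 0.0, -2.7]
gripper_width: 0.0618
t 26.45 grasp [0.4349 0.0242 0.154 ] yaw,tilt,roll [-173.7    43.91   -1.34] w 0.0618 F [ 0.5  0.  -2.7] q [-0.19  0.15  2.48  2.33  0.32  2.14]
total shift u [ 3.85 -0.8   0.62] turn u [-0.11 -0.37  0.28] rows>= 3.9
```

```bash
python3 -m jog '[0.2,-0.1,0.6,-0.03,-0.1,0.05,0.5,0.3,-0.2,0.5,-0.03,-0.1,0.05,0.5,0.5,-0.2,0.2,-0.03,-0.1,0.05,0.5,0.5,-0.1,0.2,-0.03,-0.1,0.05,0.5,0.5,-0.1,0.1,-0.02,-0.05,0.05,0.5,0.5,-0.1,0.1,0,-0.03,0.05,0.5,0.5,-0.05,0,0,-0.03,0.03,0.5,0.5,0,0,0,-0.03,0,0.5,0,0,0,0,0,0,0.5]'; python3 go.py .58 .0 .175 188.9 -45.5
```

```text
time_s: 27.2
eef_pos: [0.5462, 0.0039, 0.1765]
tool_rot: [-0.173, 2.352, 0.094]
contact_force: [0.1, 0.2, -3.2]
gripper_width: 0.0614
t 27.2 grasp [0.533  0.0017 0.19  ] yaw,tilt,roll [-172.12   44.95   -1.31] w 0.0614 F [ 0.1  0.2 -3.2] q [-0.21  0.21  2.24  1.76  0.27  2.69]
total shift u [ 1.57 -0.06 -0.5 ] turn u [-0.14 -0.11  0.02] rows>= 1.6
```

```bash
python3 -m jog '[0.2,0,-0.25,-0.05,-0.06,0,0.5,0.2,0,-0.25,-0.05,-0.06,0,0.5,0.3,0,-0.1,-0.04,-0.06,0,0.5,0.4,0,0,0,-0.03,0,0.5,0.4,0,0,0,-0.03,0,0.5,0.3,0,0,0,0,0,0.5,0,0,0,0,0,0,0.5]'; python3 go.py .621 .0048 .155 188.9 -45.3
```

```text
time_s: 27.78
eef_pos: [0.5962, 0.0087, 0.1482]
tool_rot: [-0.177, 2.349, 0.086]
contact_force: [-0.2, 0.5, -3.0]
gripper_width: 0.0619
t 27.78 grasp [0.5829 0.0065 0.1616] yaw,tilt,roll [-171.69   45.1    -0.72] w 0.0619 F [-0.2  0.5 -3. ] q [-0.17  0.35  2.14  1.99  0.26  2.49]
total shift u [ 1.27 -0.06 -0.22] turn u [-0.08 -0.05  0.01] rows>= 1.3
```

```bash
python3 -m jog '[0.3,-0.02,0,-0.03,-0.02,0,0.5,0.3,-0.02,-0.05,-0.03,-0.02,0,0.5,0.3,-0.02,-0.1,-0.02,-0.02,0,0.5,0.25,0,-0.1,0,-0.01,0,0.5,0,0,0,0,0,0,0.5]'; python3 go.py .621 .0048 .142 188.9 -45.2
```

```text
time_s: 28.2
eef_pos: [0.6337, 0.0072, 0.1397]
tool_rot: [-0.181, 2.343, 0.075]
contact_force: [0.1, -0.1, -3.6]
gripper_width: 0.0618
t 28.2 grasp [0.6203 0.0052 0.153 ] yaw,tilt,roll [-1.7115e+02  4.5420e+01  4.0000e-02] w 0.0618 F [ 0.1 -0.1 -3.6] q [-0.16  0.42  2.06  2.    0.24  2.48]
total shift u [ 0.02 -0.01 -0.37] turn u [-0.    0.04  0.01] rows>= 0.4
```

```bash
python3 -m jog '[0.02,0,-0.18,0,0.02,0,0.5,0.01,0,-0.16,0,0.02,0,0.5,0,0,-0.03,0,0,0,0.5,0,0,0,0,0,0,0.5]'; python3 go.py .621 .0048 .142 188.9 -45.2
python3 - <<'E'
from meas import *
f=snap("wrist","w17");crop(f,"w17d",190,20,450,320,1.9);crop(f,"w17e",200,20,440,180,3.3)
f=snap("scene","s17");crop(f,"s17c",260,225,340,325,6)
E
```

```text
time_s: 28.53
eef_pos: [0.6349, 0.0072, 0.1272]
tool_rot: [-0.181, 2.349, 0.076]
contact_force: [-0.8, 0.6, -4.4]
gripper_width: 0.0618
t 28.53 grasp [0.6216 0.0051 0.1406] yaw,tilt,roll [-1.7122e+02  4.5110e+01 -4.0000e-02] w 0.0618 F [-0.8  0.6 -4.4] q [-0.16  0.45  2.06  2.07  0.25  2.4 ]
total shift u [-0.02 -0.01  0.05] turn u [-0.   -0.02  0.01] rows>= 0.0
```

View pics/w17e.png

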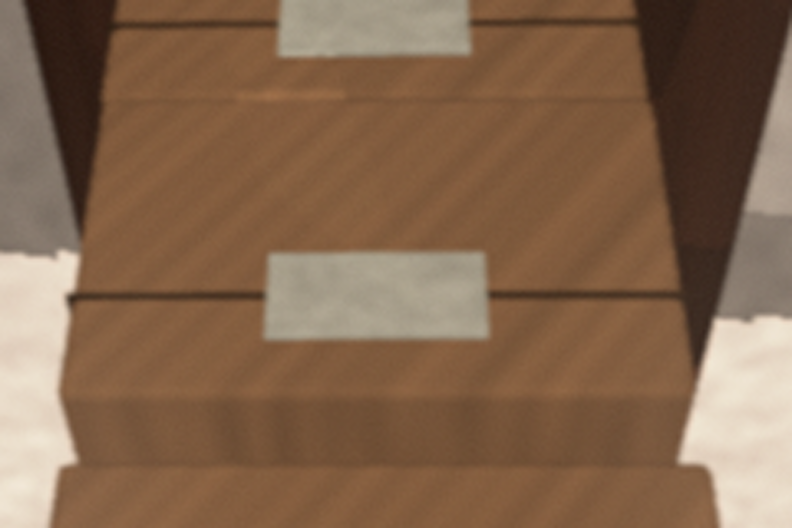

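View pics/s17c.png

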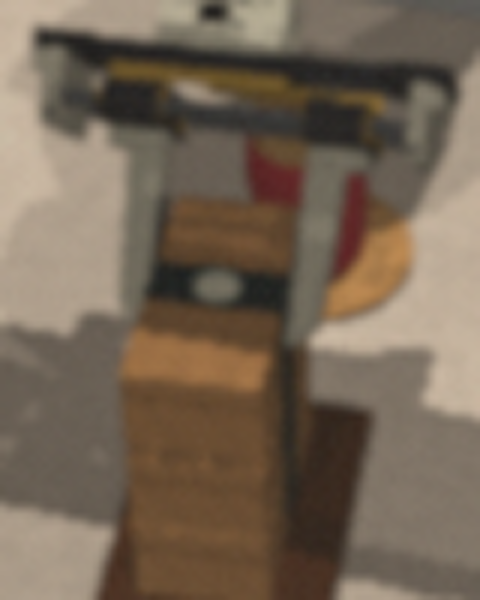

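```bash
python3 - <<'E'
from rel import *
f=load("w17")
print("mid top",cen(ray(f,[[218.8,139.4],[410.3,139.4]],.102)))
for z in (.1075,.109,.1105):print("upper bottom",cen(ray(f,[[216.8,160.9],[417,160.9]],z)))
# lower joint line: first/mid joint at crop y 98 -> z .057
print("joint",cen(ray(f,[[200+101/3.3,20+98/3.3],[200+653/3.3,20+98/3.3]],.057)))
print("tapes",ray(f,[[200+376/3.3,20+297/3.3]],.082),)
crop(f,"w17f",190,140,450,320,3)
E
```

```text
mid top mid [ 0.5715 -0.0032] len 60.3 yaw 8.74 centre [0.6308 0.0059]
upper bottom mid [ 0.5752 -0.0019] len 63.3 yaw 8.73 centre [0.6345 0.0073]
upper bottom mid [ 0.5735 -0.0021] len 62.2 yaw 8.73 centre [0.6328 0.007 ]
upper bottom mid [ 0.5718 -0.0024] len 61.2 yaw 8.73 centre [0.6311 0.0067]
joint mid [ 0.5717 -0.0033] len 61.8 yaw 8.75 centre [0.631  0.0058]
tapes [[ 0.57773624 -0.0024744   0.082     ]]
```

View pics/w17f.png

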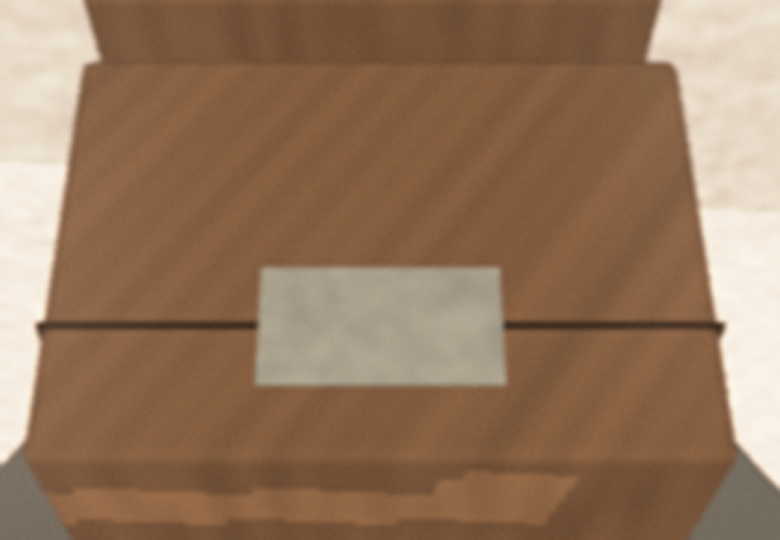

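Faces are parallel, and box B is about 1 mm too far in both x and y. I'll trim and lower.

```bash
python3 -m jog '[-0.03,-0.03,-0.06,0,0,0,0.5,-0.02,-0.01,-0.06,0,0,0,0.5,0,0,-0.03,0,0,0,0.5,0,0,0,0,0,0,0.5]'; python3 go.py .6206 .0043 .134 188.8 -45.17
```

```text
time_s: 28.97
eef_pos: [0.6334, 0.0057, 0.1236]
tool_rot: [-0.181, 2.347, 0.075]
contact_force: [-0.0, 0.0, -3.1]
gripper_width: 0.0617
t 28.97 grasp [0.6201 0.0037 0.137 ] yaw,tilt,roll [-171.2   45.2    0. ] w 0.0617 F [-0.   0.  -3.1] q [-0.16  0.45  2.06  2.11  0.26  2.36]
total shift u [ 0.02  0.02 -0.1 ] turn u [-0.  0. -0.] rows>= 0.1
```

```bash
python3 -m jog '[0.02,0.02,-0.04,0,0,0,0.5,0,0,-0.04,0,0,0,0.5]'; python3 -m jog '[0,0,-0.02,0,0,0,0.5]';  python3 -m jog '[0,0,0,0,0,0,0.5]'; python3 go.py .6206 .0043 .134 188.8 -45.17
python3 - <<'E'
from meas import *
f=snap("wrist","w18");crop(f,"w18d",190,20,450,320,1.9)
E
```

```text
time_s: 29.13
eef_pos: [0.6341, 0.0063, 0.1213]
tool_rot: [-0.181, 2.347, 0.075]
contact_force: [1.2, -0.7, -3.9]
gripper_width: 0.0619
time_s: 29.22
eef_pos: [0.6341, 0.0063, 0.1206]
tool_rot: [-0.181, 2.347, 0.075]
contact_force: [0.1, -0.2, -2.5]
gripper_width: 0.062
time_s: 29.3
eef_pos: [0.6342, 0.0063, 0.1205]
tool_rot: [-0.181, 2.347, 0.075]
contact_force: [-0.9, 0.1, -2.2]
gripper_width: 0.062
t 29.3 grasp [0.6208 0.0043 0.1339] yaw,tilt,roll [-1.7119e+02  4.5220e+01  1.0000e-02] w 0.062 F [-0.9  0.1 -2.2] q [-0.16  0.46  2.06  2.14  0.26  2.34]
total shift u [-0.01  0.    0.  ] turn u [0.   0.01 0.  ] rows>= 0.0
```

View pics/w18d.png

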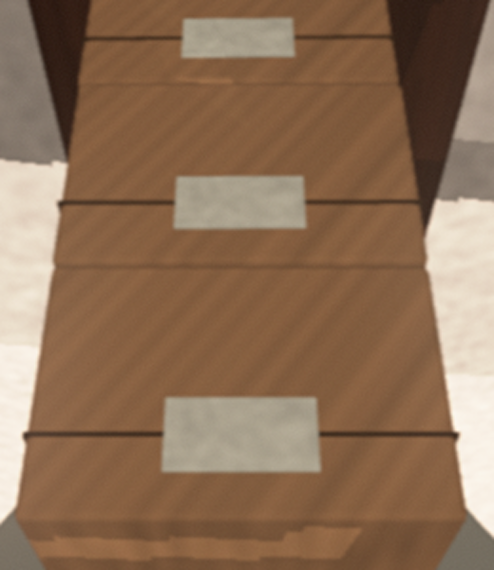

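All three boxes line up. I'll take the last fraction down to contact.

```bash
python3 -m jog '[0,0,-0.02,0,0,0,0.5]';python3 -m jog '[0,0,-0.012,0,0,0,0.5]'; python3 go.py
```

```text
time_s: 29.43
eef_pos: [0.6343, 0.0064, 0.1205]
tool_rot: [-0.181, 2.346, 0.075]
contact_force: [-8.1, -1.6, 9.3]
gripper_width: 0.0618
time_s: 29.52
eef_pos: [0.6345, 0.0064, 0.1205]
tool_rot: [-0.18, 2.345, 0.075]
contact_force: [-2.6, -1.6, 1.8]
gripper_width: 0.0617
t 29.52 grasp [0.6211 0.0043 0.1339] yaw,tilt,roll [-171.2    45.33   -0.  ] w 0.0617 F [-2.6 -1.6  1.8] q [-0.16  0.46  2.06  2.14  0.26  2.33]
```

```bash
python3 -m jog '[0,0,0,0,0,0,0.7,0,0,0,0,0,0,0.72,0,0,0,0,0,0,0.8,0,0,0,0,0,0,1,0,0,0,0,0,0,1,0,0,0,0,0,0,1]';  python3 go.py .55 -.005 .2 188.9 -45.2
python3 - <<'E'
from meas import *
f=snap("wrist","w19");crop(f,"w19d",190,20,450,320,1.9)
E
```

```text
time_s: 30.02
eef_pos: [0.636, 0.0066, 0.1223]
tool_rot: [-0.181, 2.34, 0.076]
contact_force: [0.1, -0.3, -0.1]
gripper_width: 0.089
t 30.02 grasp [0.6226 0.0045 0.1356] yaw,tilt,roll [-1.7116e+02  4.5570e+01  1.0000e-02] w 0.089 F [ 0.1 -0.3 -0.1] q [-0.16  0.46  2.06  2.14  0.27  2.33]
total shift u [-2.42 -0.32  2.14] turn u [-0.01  0.06  0.01] rows>= 2.5
```

View pics/w19d.png

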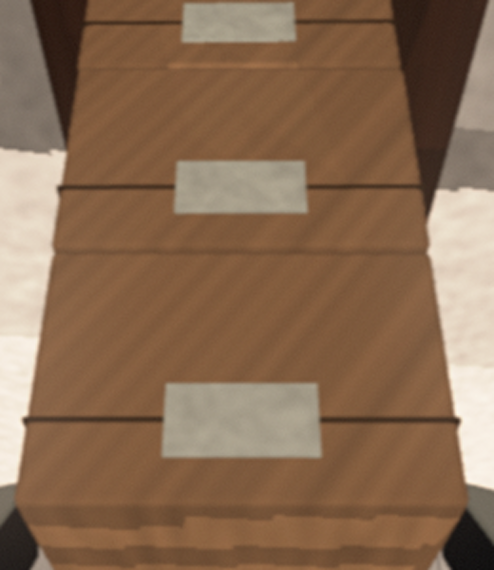

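Released with everything flush. I'll retract.

```bash
python3 -m jog '[-0.4,-0.06,0.3,0,0,0,1,-0.5,-0.07,0.4,0,0,0,1,-0.5,-0.07,0.3,0,-0.03,0,1,-0.5,-0.07,0.2,0,-0.03,0,1,-0.5,-0.07,0.2,0,-0.03,0,1,-0.5,-0.07,0.2,0,-0.03,0,1,-0.5,-0.05,0.2,0,-0.03,0,1,-0.5,0,0.2,0,-0.03,0,1,-0.4,0,0.2,0,0,0,1,0,0,0,0,0,0,1]';  python3 go.py
python3 - <<'E'
from meas import *
f=snap("wrist","w20")
f=snap("scene","s20");crop(f,"s20c",180,200,480,380,2.6)
topface(f,(265,240,330,320),.147,.008)
topface(load("w20"),(150,0,500,330),.147,.006)
C=cloud(f);hsv=cv2.cvtColor(f[0],cv2.COLOR_RGB2HSV)
E
```

```text
time_s: 30.9
eef_pos: [0.5013, -0.0071, 0.1903]
tool_rot: [-0.182, 2.321, 0.074]
contact_force: [-0.2, -0.7, 1.2]
gripper_width: 0.0932
t 30.9 grasp [ 0.4877 -0.0092  0.2033] yaw,tilt,roll [-170.93   46.68    0.26] w 0.0932 F [-0.2 -0.7  1.2] q [-0.28  0.11  2.34  1.8   0.32  2.6 ]
lid rect [636.9   8.7] [123.1  63.7] 8.66 medz 0.1448
band [639.2  10. ] [38.8 62.2] 7.62
lid rect [623.7   4.7] [129.6  62.8] 9.4 medz 0.1468
seal [[0.5758 0.0268 0.147 ]] 16
band [630.8   5.6] [25.  61.4] 9.34
```

View pics/s20c.png

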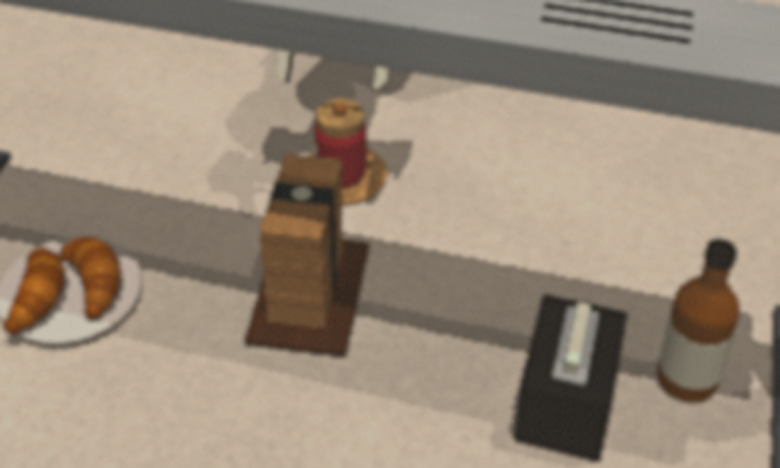

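View pics/w20.png

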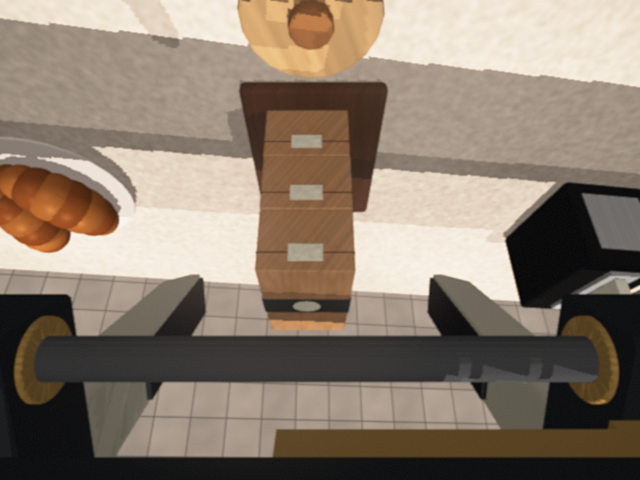

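```bash
python3 -m jog '[0,0.3,0.5,0,0,0,1,0,0.6,0.5,0,0,-0.1,1,0,0.8,0.4,0,0,-0.1,1,0,0.8,0.2,0,0,-0.1,1,0,0.8,0,0,0,-0.1,1,0,0.8,0,0,0,-0.1,1,0,0.5,0,0,0,0,1,0,0,0,0,0,0,1]'; python3 - <<'E'
from meas import *
from scipy.optimize import least_squares
f=snap("scene","s21");t=snap("top","t21")
C=cloud(f);hsv=cv2.cvtColor(f[0],cv2.COLOR_RGB2HSV)
red=((hsv[...,0]>165)|(hsv[...,0]<4))&(hsv[...,1]>110);red[:220]=0;red[300:]=0;red[:,:290]=0;red[:,340:]=0
Q=C[red];Q=Q[(Q[:,2]>.02)&(Q[:,2]<.07)]
for lo,hi in ((.02,.045),(.045,.07),(.02,.07)):
    q=Q[(Q[:,2]>lo)&(Q[:,2]<hi)];r=least_squares(lambda p:np.hypot(q[:,0]-p[0],q[:,1]-p[1])-.032,[.43,-.02],loss='soft_l1',f_scale=.002);print(len(q),r.x.round(4))
crop(t,"t21c",210,220,430,340,3.6)
C=cloud(t);m=np.zeros((480,640),bool);m[270:330,300:365]=1
mm=m&(C[...,2]>.08)&(C[...,2]<.12);P=C[mm];print("top lid",mm.sum(),P.mean(0) if len(P) else None)
E
python3 go.py
```

```text
time_s: 31.67
eef_pos: [0.5095, 0.0867, 0.2244]
tool_rot: [-0.157, 2.292, 0.057]
contact_force: [-1.3, -0.2, 0.5]
gripper_width: 0.0933
50 [ 0.4418 -0.0199]
80 [ 0.44   -0.0185]
130 [0.4891 0.0168]
top lid 79 [ 0.4467105  -0.03723676  0.10102193]
t 31.77 grasp [0.4953 0.0843 0.2372] yaw,tilt,roll [-171.68   48.37    0.94] w 0.093 F [-0.3 -0.7 -0.7] q [0.05 0.05 2.3  2.3  0.08 2.35]
```

View pics/t21c.png

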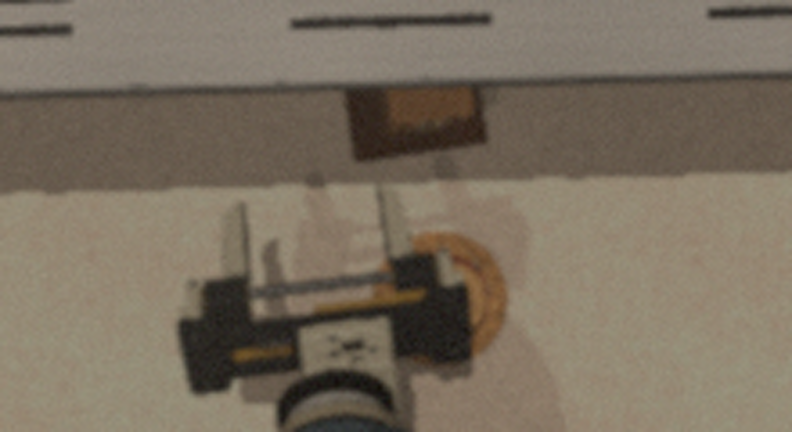

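The jar is upright (the lower and upper axis fits agree to 2 mm) and within about 4 mm of the mat centre. The hand is clear of everything, so I'm handing in.

```bash
python3 - <<'E'
from cell import order
print(order.close_job())
E
```

```text
the job is handed in; nothing more can be done
None
```

The jar is back on its cork mat and both loose boxes are stacked on the first. I handed the job in at about 32 s, within the 72 s limit.

**What I did:** With the tool leaned back about 45° under the lamp, I put the jar on the mat first and let go of it. I then stacked box A and box B on the first box. Each box was set down with about 10–14 N at contact. The jar pressed harder, with a peak of about 31 N just before I eased off and released it.

**Last checks:**
- **Stack:** The wrist view shows the three near faces flush, with the side lines continuous to within about 1 mm. The top lid's centre measured (0.631, 0.006) with a yaw of about 9.3°. The first box measured (0.631, 0.006) and 8.8°.
- **Jar:** It stands upright, with its axis at about (0.440, −0.019). The mat centre is (0.437, −0.019), so the jar's foot is over 20 mm inside the edge.
- **Lamp and bystanders:** Nothing looked disturbed in the pictures, and the plate, napkin box and syrup bottle look untouched. The hand was clear of everything at the end.

**Disagreements:**
- The scene camera put the stack about 3–6 mm further out in x and 3 mm further in y than the wrist camera. It showed a similar but smaller offset on other objects, so I trusted the wrist view.
- One jar axis fit over the full height failed because of stray pixels. The separate lower and upper fits agreed to 2 mm.
- In the last top view the gripper hid part of the jar, so that lid reading was not usable.

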